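# Pack up the spice chest

## Robot

A 6-joint arm with a two-finger parallel gripper is mounted at the origin on the work surface. World frame = base frame: x ahead of the robot, y to its left, z up, the work surface at z = 0. Lengths are in mm, angles in rad, forces in N, time in s.
With the tool pointing down it reaches from about 400 to 925 mm from the base axis. Payload 12.5 kg.
Tool frame: the origin (TCP) lies at the very end of the fingers, on their centre line; the grasp point (between the pads) lies 19 mm behind it (env.grasp_offset is the distance from the TCP to the grasp point, in mm); z points along the fingers, y is the direction in which the jaws open and shut (so a half turn about z gives the same grasp; the last joint's range is limited). The gripper opens to 95 mm and grips with 3 to 60 N. Pads are 20 mm wide; open, the fingers measure 119 mm over their backs; the gripper's body (75 mm by 180 mm) begins 59 mm behind the grasp point.
Start: joints at [-1.339, 0.491, 1.559, -0, 1.092, -0.106], TCP at [207.156, -589.689, 214.661] pointing down, gripper open.
Joint ranges: [-3.1, 3.1], [-0.84, 2.19], [0.05, 2.79], [-1.13, 4.28], [0.06, 2.93], [-2.69, 2.69]. Speed limits (rad/s): [2.22, 2.22, 2.79, 3.14, 3.14, 3.14].

## Interface

Orientations are given as [roll, pitch, yaw] about the fixed x, y, z axes, in that order (R = Rz(yaw) Ry(pitch) Rx(roll)).
In Python, from cell import env gives the robot as it stands. The module is installed in compiled form; this text tells all that it offers.
- The arm moves only by the shell command python3 -m pendant 'ROWS'. ROWS is JSON, one flat list of numbers, 5 for each row, row after row: the shift along the tool's x, y, z as a fraction of full scale, then the turn about the tool's z as a fraction of full scale, then the gripper's target within -1 to 1 (shut at 1, half-way at 0, fully open at -1). In form: [x, y, z, turn, grip, x, y, z, turn, grip, ...]. A call has 1 to 10 rows; each row shifts and turns the commanded pose from where the row before left it, along the tool's axes as they then stand; what a row does not reach is not made up. Full scale, the value 1, is 0.4 m for a shift and 180 degrees for a turn. A row lasts 1/8 s, in which the tool goes at most 62.5 mm and 10.7 degrees, less where a joint would pass 70% of its speed; a pose out of reach is approached as far as the arm can. A call with a number of a shift or a turn outside -1 to 1 is refused whole. A call with a gripper value outside its range is refused whole. The fingers move at their own pace and stop on an object; the grip force is fixed at half the most. Time passes only in rows, so rows that do not move let the fingers close. It gives the time, the measured TCP pose, the force and the opening at its end, in the units of the state.
- env.state(): the state, without advancing time (a new reading comes with each control period).
- env.read_camera(name): name is "side" or "top"; returns the picture (420x560x3 uint8, red, green, blue); there is no depth.
- env.camera_model(name): a dict with "fx", "fy", "cx", "cy" (pixels), "k1" (the pictures are not rectified: a ray, as slopes to the right and down, at radius r is drawn at 1 + k1 r^2 times it, then the intrinsics apply), "view" (4x4, takes a point from world to camera coordinates). Camera axes: x right, y down, z forward; pixel columns grow to the right and rows downward; lengths in mm; the calibration is good to about 2 mm. A picture is of the moment at which its call begins. camera_model takes no time and is no camera call.
- env.job_done(): hands the job in, once; it reports no verdict.
Trained networks look in the newest picture that a camera, given by its name, has taken for a name from the list of things; names that differ only in an ending like _2 or _b are one class to them, and where a whole thing is asked for, a point or a joint stands for the part that bears it (a point fixed in the world has none). Each returns a list of dicts, best first, with "confidence" (0 to 1); they miss things now and then, are a little off and sometimes report something else, mostly with a low value. They report only what shows in the picture. A call takes as long as a camera call. They do not tell look-alikes from the thing itself.
- env.masks_of(thing, camera): "region" (420x560 bool, what is visible of it).
- env.landmark_of(thing, camera): "xyz" ([x, y, z] in mm, in world coordinates, good to about 4 mm: a listed point, or the origin of a listed thing).
The state is a dict: "t": time; "joints": joint angles; "qvel": joint speeds; "tau": joint torques, N m; "eef_pos": TCP position; "tcp_rot": TCP orientation; "ft_force": force on the tool from outside, world axes, zero at the start; "moment": the same for the moment, N m; "opening": opening from 0.0 (shut) to 1.0 (fully open).
Only numpy, scipy, OpenCV 4.12 (cv2) and the standard library are available. Lean on these libraries where they do the work, as an engineer would, in place of code of your own. Each camera call takes 0.05 s, during which the arm holds its last target.

## Task

Pack up the teak spice chest: first take the steel tongs off it and lay them across the middle of the blue plate, then lower the aluminium tier tray into the chest until all four corner holes are fully down over their posts, and last bring the hinged lid down gently until it is fully shut. Do not drop the tongs or the tray or slam the lid, and leave the plate, jars, pots, tumbler and bowl standing where they are.

Things in the scene. Friction and masses are not known exactly. Their poses are not given: they have to be found in the camera images.
- box: Open teak spice chest, fixed to the counter. 170 (x) x 220 (y) x 75 mm high outside, walls and floor 6 mm. Origin: centre of its underside, on the counter (z = 0); z up, +x points to the hinged side: the open lid rises from its +x wall.
- box_seat (a point): Chest centre at seat height, 34 mm above the counter; axes as the chest. Four brass posts inside the chest at x = +-56, y = +-81 mm: 20 mm thick up to this height (the shoulders the tray rests on), then 9 mm thick to 54 mm, tapering to a 3 mm tip at 66 mm above the counter. The two steel bowls between them are low and out of the way.
- lid (a joint): Angle of the chest's lid, rad: 0 = shut (on the rim), 1.57 = upright, 1.95 = stop, leaning back away from the chest; starts at 1.6 to 1.85. A plain board 170 x 220 x 10 mm, 0.25 kg, no handle, on a stiff friction hinge (about 0.32 N m): it stays where it is left and takes about 1 to 5 N at its free edge to move, all the way down.
- lid_hinge (a point): Hinge line of the lid at the middle of its length: at x = +85, y = 0, z = 75 mm in the chest's frame. The hinge line runs along the chest's y. The lid's inner face lies in the plane through this line, and its outer face is 10 mm from it.
- lid_edge (a point): Middle of the lid's free edge, on its outer face (the top face when shut), 170 mm from the hinge line. The frame turns with the lid: its -x points from hinge to free edge, z out of the outer face.
- tier_c (a point): Tier tray: aluminium, 144 (x) x 194 (y) mm, about 0.35 kg, with a black upright handle in the middle: 60 mm long along x, 14 mm thick in y, its top 37 mm above the tray's underside. The point is on the tray's centre, 18.5 mm above its underside; z up. Seated in the chest, this point is 52.5 mm above the counter, with 7 mm of air from tray to walls and 4 mm from handle top to shut lid.
- tier: The same tier tray, origin at the centre of its underside, axes as above. Floor 6 mm thick, rim wall 3 mm thick and 22 mm high from the underside. Four 15 mm square holes at x = +-56, y = +-81 mm, the pattern of the chest's posts; a half turn makes no difference.
- tongs_c (a point): Steel kitchen tongs, closed and rigid, 270 mm long along x, 26 mm wide in y at mid-length (38 mm at the tips), 12 mm high, 0.12 kg. The point is the centre, half-way up. They start lying across the chest's two side walls, on the rim 75 mm above the counter.
- tongs: The same tongs; origin at the centre of the underside, axes as above.
- plate: Blue melamine plate, 200 mm across, 18 mm high at the rim, 0.3 kg, loose on the counter. Origin: centre of its underside. Laid across it, the tongs rest on the rim. Plate and tier tray stand on either side of the chest, either way round.
- jar_tall: Tall amber glass jar with aluminium cap, 72 mm across, 240 mm high; stands close behind one half of the open lid. Origin: centre of its underside.
- jar_short: Short amber glass jar with aluminium cap, 72 mm across, 110 mm high; stands behind the other half of the open lid. Origin: centre of its underside.
- tumbler: Steel tumbler, 68 mm across, 85 mm high. Origin: centre of its underside.
- katori: Low steel bowl, 84 mm across, 36 mm high. Origin: centre of its underside.
- salt_pot: White ceramic salt pot, 60 mm across, 78 mm high. Origin: centre of its underside.
- chutney_pot: Closed blue ceramic chutney pot, 86 mm across, 84 mm high, standing inside the fixed white pull-out tray (240 x 200 mm, 55 mm high, its centre at most 70 mm from the pot) at the left side. Origin: centre of its underside.
Things that resemble listed ones, but are neither listed nor needed, are in the scene too. Leave any brown look-alike of the plate alone.

How it is judged:
By the outcome, as a careful person would: the job done as asked, in the order asked, and still so for the second after the job is handed in, with the robot touching nothing.
It also fails if it takes over 70 s, if anything falls off the work surface, if the arm or the gripper's body presses on something with over 40 N, if the wrist force passes 120 N, or if a joint passes its speed limit or range.

## Working session

There is one attempt and no reset: what is moved stays moved. The work goes in short steps, Python scripts to look and compute and a shell command to move; the robot and the scene stay as the last step left them, time stands still between calls to the robot, and variables do not carry over. Pictures are saved under pics/ and viewed, and the job is handed in when it is done.

```bash
mkdir -p pics; ls; python3 - <<'E'
from cell import env
import cv2
for c in("side","top"):
    im=env.read_camera(c); cv2.imwrite(f"pics/{c}0.png",im[:,:,::-1]); print(c,env.camera_model(c))
print(env.state())
E
```

```text
pics
side {'fx': 379.5048699458129, 'fy': 379.5048699458129, 'cx': 277.44649239190994, 'cy': 212.27071103880894, 'k1': -0.10176562486083675, 'view': array([[ 9.43566439e-01, -3.31022498e-01,  1.03190011e-02,
        -3.74433581e+02],
       [-2.46444189e-01, -7.22611893e-01, -6.45830716e-01,
         2.79525950e+02],
       [ 2.21241130e-01,  6.06841131e-01, -7.63410901e-01,
         1.18509638e+03],
       [ 0.00000000e+00,  0.00000000e+00,  0.00000000e+00,
         1.00000000e+00]])}
top {'fx': 385.772413233209, 'fy': 385.772413233209, 'cx': 277.8552821404626, 'cy': 214.8479963198, 'k1': 0.03774351331942941, 'view': array([[-6.82297743e-03, -9.99934436e-01,  9.19628027e-03,
         1.16105075e+02],
       [-9.99017947e-01,  6.41352581e-03, -4.38407243e-02,
         4.66997706e+02],
       [ 4.37788693e-02, -9.48637330e-03, -9.98996206e-01,
         1.17779820e+03],
       [ 0.00000000e+00,  0.00000000e+00,  0.00000000e+00,
         1.00000000e+00]])}
{'t': 0.1, 'joints': array([-1.33860975e+00,  4.91501685e-01,  1.55937692e+00,  7.74343144e-06,
        1.09168632e+00, -1.05630811e-01]), 'qvel': array([-0.00026417, -0.00271476, -0.00015841,  0.00104375, -0.00121927,
        0.00018064]), 'tau': array([ 1.55918689e-03, -6.13621259e+01, -2.58606005e+01,  6.93397759e-02,
        4.70073475e-02, -4.75655372e-05]), 'eef_pos': array([ 207.10048133, -589.4727007 ,  214.12267526]), 'tcp_rot': array([-3.14062652e+00, -1.09341540e-04,  3.37813765e-01]), 'ft_force': array([ 0.59466568, -0.11760576, -0.45750902]), 'moment': array([0.00556967, 0.02639301, 0.04849801]), 'opening': 1.0001767686608105}
```

View pics/side0.png

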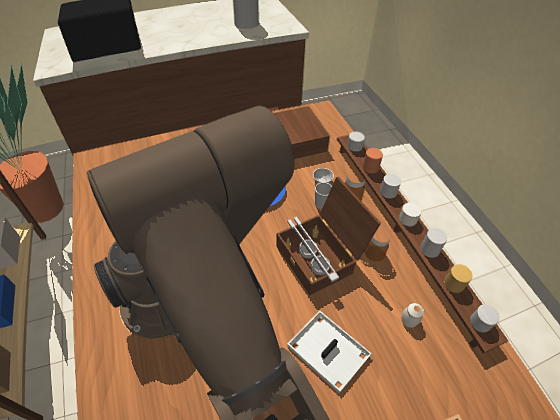

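View pics/top0.png

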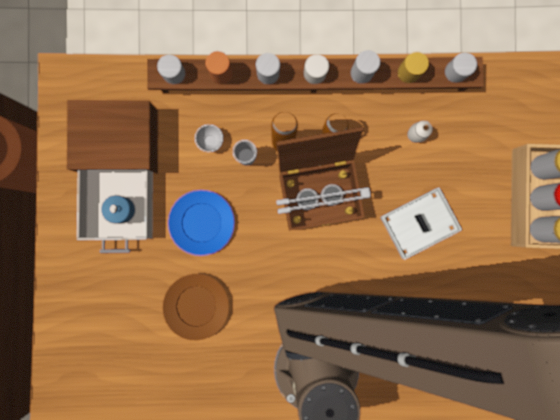

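```bash
python3 - <<'E'
from cell import env
import numpy as np
for c in("side","top"):
  for th in "box box_seat lid_hinge lid_edge tier_c tier tongs_c tongs plate jar_tall jar_short tumbler katori salt_pot chutney_pot".split():
    print(c,th,[(np.round(d["xyz"]).tolist(),round(d["confidence"],2)) for d in env.landmark_of(th,c)][:3])
print(env.state()['t'])
E
```

```text
side box [([521.0, -15.0, 3.0], 0.68), ([505.0, -11.0, 72.0], 0.6)]
side box_seat [([518.0, -17.0, 35.0], 0.58)]
side lid_hinge [([609.0, 6.0, 79.0], 0.84)]
side lid_edge []
side tier_c [([439.0, -324.0, 16.0], 0.95), ([440.0, -322.0, -1.0], 0.81)]
side tier [([439.0, -324.0, 16.0], 0.95), ([440.0, -322.0, -1.0], 0.81)]
side tongs_c [([506.0, -15.0, 74.0], 0.98), ([510.0, -20.0, 83.0], 0.61)]
side tongs [([506.0, -15.0, 74.0], 0.98), ([510.0, -20.0, 83.0], 0.61)]
side plate []
side jar_tall [([518.0, -16.0, 36.0], 0.7), ([718.0, -315.0, 1.0], 0.69)]
side jar_short [([731.0, -58.0, 4.0], 0.95)]
side tumbler [([650.0, 209.0, 1.0], 0.87), ([509.0, -14.0, 69.0], 0.7)]
side katori [([702.0, 319.0, -1.0], 0.53)]
side salt_pot [([715.0, -319.0, -2.0], 0.64), ([659.0, 11.0, 235.0], 0.17)]
side chutney_pot [([717.0, -318.0, -2.0], 0.63)]
top box [([523.0, -17.0, 0.0], 0.94), ([696.0, 95.0, -2.0], 0.38)]
top box_seat [([525.0, -18.0, 34.0], 0.79), ([442.0, -325.0, 21.0], 0.54)]
top lid_hinge [([606.0, 2.0, 72.0], 0.82), ([443.0, 348.0, 0.0], 0.51)]
top lid_edge [([660.0, 11.0, 236.0], 0.9)]
top tier_c [([444.0, -326.0, 5.0], 0.9), ([525.0, -17.0, 31.0], 0.74), ([440.0, -322.0, 20.0], 0.59)]
top tier [([444.0, -326.0, 5.0], 0.9), ([525.0, -17.0, 31.0], 0.74), ([440.0, -322.0, 20.0], 0.59)]
top tongs_c [([508.0, -14.0, 76.0], 0.85)]
top tongs [([508.0, -14.0, 76.0], 0.85)]
top plate [([444.0, 348.0, 0.0], 0.92), ([195.0, 363.0, 3.0], 0.82), ([730.0, -63.0, -4.0], 0.29)]
top jar_tall [([700.0, 96.0, -0.0], 0.8)]
top jar_short [([602.0, 1.0, 73.0], 0.61), ([733.0, -64.0, -4.0], 0.52)]
top tumbler [([647.0, 208.0, 2.0], 0.81)]
top katori [([701.0, 321.0, 0.0], 0.81), ([701.0, 94.0, -1.0], 0.73)]
top salt_pot [([719.0, -316.0, -0.0], 0.71), ([732.0, -62.0, -4.0], 0.54)]
top chutney_pot [([486.0, 584.0, 9.0], 0.66)]
1.6
```

Plates: blue at top px (202,222) and a brown look-alike at (197,306); the blue one is the one asked for. I'll enlarge to confirm, and overlay the models on the picture.

```bash
cat > h.py <<'E'
import numpy as np, cv2
from cell import env
def proj(P,c):
    m=env.camera_model(c);P=np.atleast_2d(P).astype(float)
    q=P@m["view"][:3,:3].T+m["view"][:3,3]; s=q[:,:2]/q[:,2:]
    s=s*(1+m["k1"]*(s**2).sum(1,keepdims=True))
    return s*[m["fx"],m["fy"]]+[m["cx"],m["cy"]]
def ray(uv,c):
    m=env.camera_model(c);d=(np.array(uv,float)-[m["cx"],m["cy"]])/[m["fx"],m["fy"]]
    s=d.copy()
    for _ in range(20): s=d/(1+m["k1"]*(s**2).sum())
    R=m["view"][:3,:3]; t=m["view"][:3,3]
    return -R.T@t, R.T@np.r_[s,1]
def atz(uv,c,z):
    o,d=ray(uv,c); return o+d*(z-o[2])/d[2]
def T(yaw,p):
    c,s=np.cos(yaw),np.sin(yaw)
    M=np.eye(4);M[:2,:2]=[[c,-s],[s,c]];M[:3,3]=p;return M
def ap(M,P): P=np.atleast_2d(P);return P@M[:3,:3].T+M[:3,3]
def crop(im,x0,y0,x1,y1,f,name,lines=()):
    o=cv2.resize(np.ascontiguousarray(im[y0:y1,x0:x1,::-1]),None,fx=f,fy=f,interpolation=cv2.INTER_CUBIC)
    for P,col in lines:
        cv2.polylines(o,[np.round((np.array(P)+.5-[x0,y0])*f).astype(int)],False,col,1)
    cv2.imwrite("pics/"+name,o)
E
python3 - <<'E'
from h import *
im=env.read_camera("top")
for t in("tongs","tier","plate","box"):
    r=env.masks_of(t,"top")[0]; m=r["region"]; 
    v,u=np.nonzero(m); print(t,r["confidence"],m.sum(),u.min(),u.max(),v.min(),v.max())
    if t in("tongs","tier"): print(cv2.minAreaRect(np.c_[u,v].astype(np.float32)))
crop(im,265,110,375,235,6,"a_top.png"); crop(im,375,180,470,265,7,"tier_top.png"); crop(im,155,180,245,345,4,"plates.png")
im=env.read_camera("side"); crop(im,265,170,400,300,5,"a_side.png")
E
```

```text
tongs 0.79 257 276 370 188 212
((323.2164306640625, 198.22650146484375), (13.149757385253906, 94.65509033203125), 79.99201965332031)
tier 0.7 3202 381 460 188 259
((420.8038635253906, 222.86392211914062), (49.890464782714844, 66.72874450683594), 62.402706146240234)
plate 0.95 3475 163 228 272 339
box 0.69 6856 277 363 127 228
```

View pics/a_top.png

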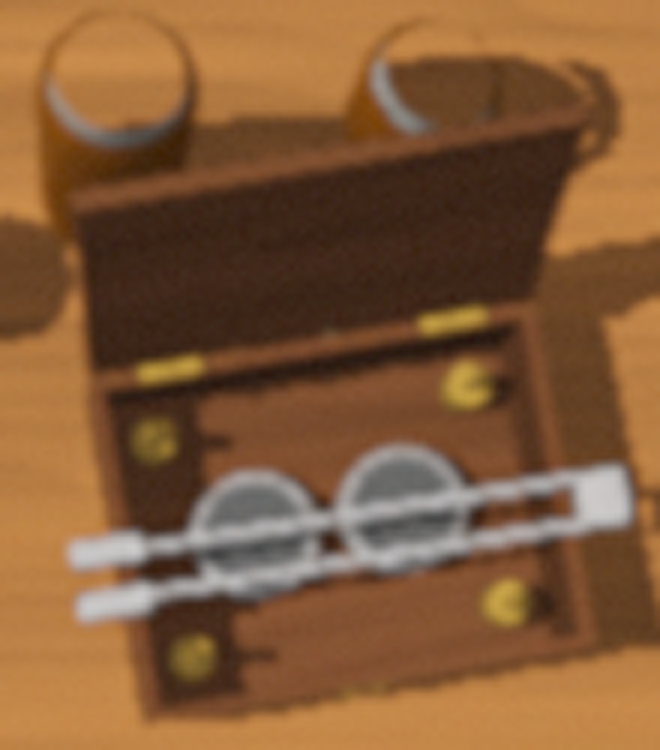

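View pics/tier_top.png

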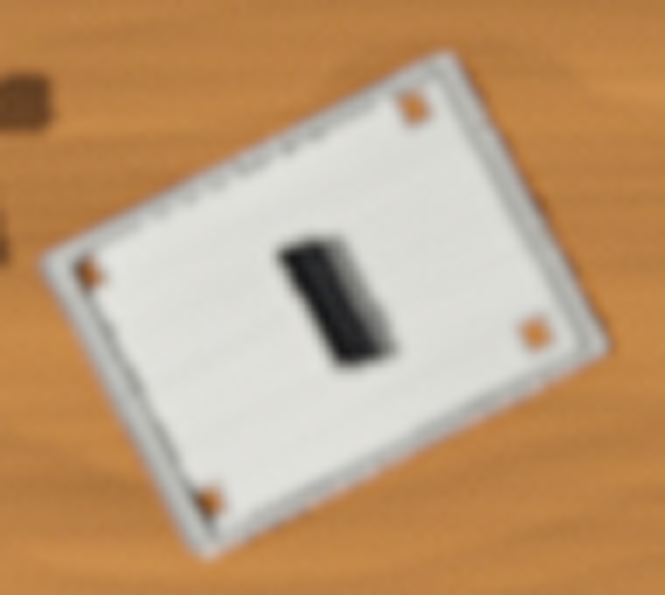

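View pics/plates.png

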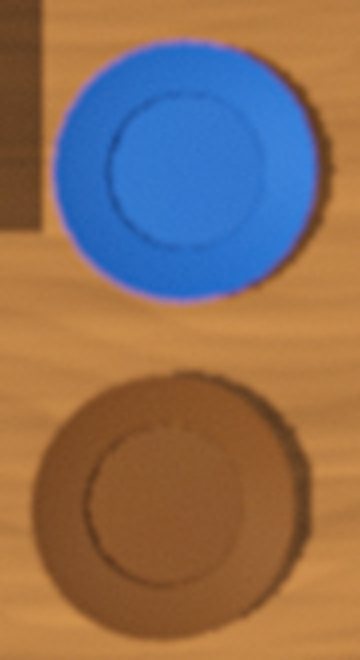

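View pics/a_side.png

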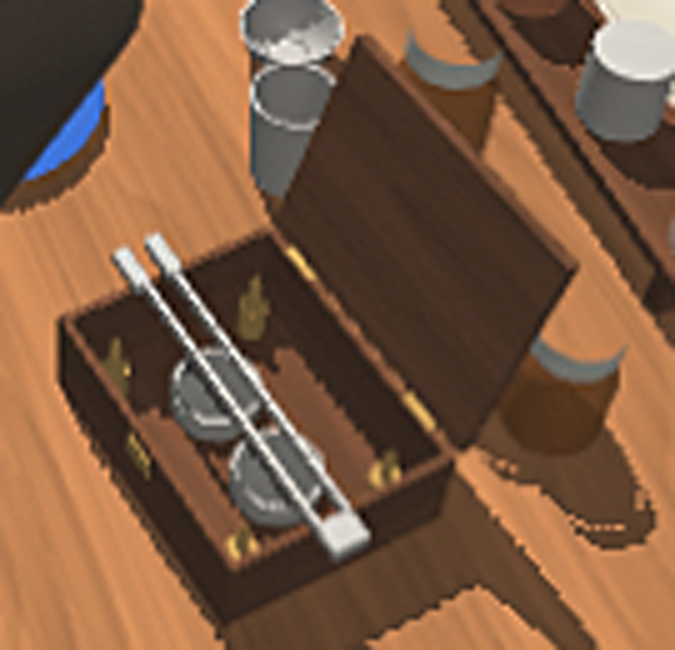

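```bash
cat > fit.py <<'E'
from h import *
from scipy.optimize import least_squares
def fit(uv,local,z0,x0,c="top"):
    f=lambda p:(proj(ap(T(p[2],[p[0],p[1],z0]),local),c)-uv).ravel()
    r=least_squares(f,x0); return r.x,np.abs(r.fun).max()
E
python3 - <<'E'
from fit import *
k=lambda L,x0,y0,f:np.array(L)/f+[x0,y0]-.5
box,e=fit(k([[150,718],[590,645],[540,310],[95,380]],265,110,6),[[-85,110,75],[-85,-110,75],[85,-110,75],[85,110,75]],0,[522,-16,.15]);print("box",box,e)
post,e2=fit(k([[152,432],[190,655],[480,383],[508,600]],265,110,6),[[56,81,62],[-56,81,62],[56,-81,62],[-56,-81,62]],0,[522,-16,.15]);print("posts",post,e2)
th,e=fit(k([[413,107],[87,272],[535,333],[208,500]],375,180,7),[[56,-81,3],[56,81,3],[-56,-81,3],[-56,81,3]],0,[442,-325,.4]);print("tierholes",th,e)
tr,e=fit(k([[452,52],[42,262],[607,350],[208,557]],375,180,7),[[72,-97,22],[72,97,22],[-72,-97,22],[-72,97,22]],0,[442,-325,.4]);print("tierrim",tr,e)
a=atz(k([75,580],265,110,6),"top",85);b=atz(k([632,495],265,110,6),"top",85);d=b-a
print("tongs",(a+b)/2,np.hypot(*d[:2]),np.arctan2(d[1],d[0]))
m=env.masks_of("plate","top")
im=env.read_camera("top");hsv=cv2.cvtColor(im,cv2.COLOR_RGB2HSV)
bl=((hsv[...,0]>105)&(hsv[...,0]<125)&(hsv[...,1]>120)).astype(np.uint8)
n,l,s,ce=cv2.connectedComponentsWithStats(bl);i=1+np.argmax(s[1:,4]);print("plate",ce[i],s[i],atz(ce[i],"top",16))
L=[]
Mb=T(box[2],[box[0],box[1],0])
L.append((proj(ap(Mb,[[-85,110,75],[-85,-110,75],[85,-110,75],[85,110,75],[-85,110,75]]),"top"),(0,255,0)))
for sx in(1,-1):
  for sy in(1,-1):L.append((proj(ap(Mb,[[56*sx,81*sy,34],[56*sx,81*sy,66]]),"top"),(255,0,255)))
crop(im,265,110,375,235,6,"fit_top.png",L)
im=env.read_camera("side")
L=[(proj(ap(Mb,[[-85,110,75],[-85,-110,75],[85,-110,75],[85,110,75],[-85,110,75]]),"side"),(0,255,0))]
for sx in(1,-1):
  for sy in(1,-1):L.append((proj(ap(Mb,[[56*sx,81*sy,34],[56*sx,81*sy,66]]),"side"),(255,0,255)))
Mt=T(tr[2],[tr[0],tr[1],0]);L.append((proj(ap(Mt,[[72,97,22],[-72,97,22],[-72,-97,22],[72,-97,22],[72,97,22]]),"side"),(0,255,0)))
crop(im,265,170,400,400,3,"fit_side.png",L)
E
```

```text
box [ 5.22141791e+02 -1.48773793e+01  1.50032526e-01] 0.9915197970815939
posts [ 5.21170942e+02 -1.09644517e+01  1.48401753e-01] 0.9269702406172087
tierholes [ 440.85347353 -322.24968959    0.46524178] 0.14721484808868013
tierrim [ 439.51705443 -322.14340845    0.4703843 ] 1.1986410366459381
tongs [509.19713553 -18.27159474  85.        ] 271.4475997579852 -1.4255064927346595
plate [201.07678076 222.26456984] [ 169  191   65   64 3243] [446.34779376 347.34116152  16.        ]
```

View pics/fit_top.png

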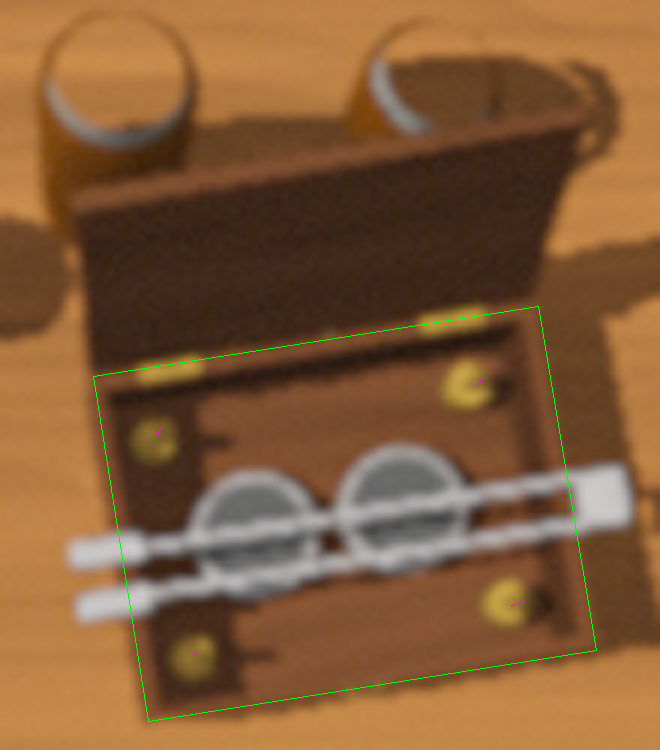

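View pics/fit_side.png

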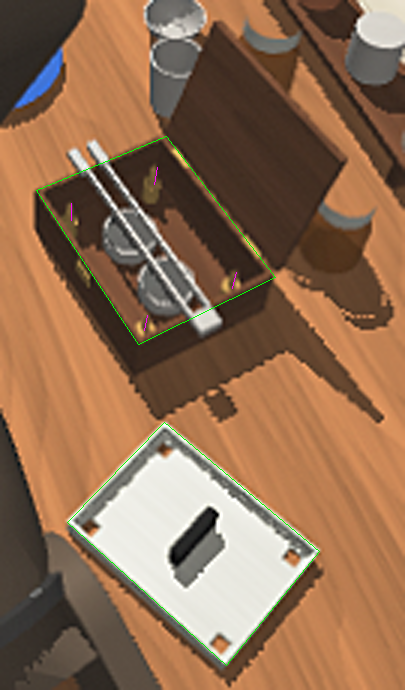

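Blue plate confirmed at px (202,222); the overlays fit the chest and tray in both views. Next I'll work out the moves.

```bash
cat >> h.py <<'E'
from scipy.spatial.transform import Rotation as Ro
def go(x,y,z,yaw=None):
    s=env.state();p=s["eef_pos"];R=Ro.from_euler("xyz",s["tcp_rot"]).as_matrix()
    d=np.array([x,y,z])-p
    print("t",round(s["t"],2),"tcp",p.round(1),"rot",s["tcp_rot"].round(3),"j",s["joints"].round(2),"op",round(s["opening"],3),"F",s["ft_force"].round(1))
    print("world d",d.round(1),"tool frac total",(R.T@d/400).round(4),"turn",None if yaw is None else round((s["tcp_rot"][2]-yaw)/np.pi,4))
E
python3 -c "
from h import *
go(509,-17,214,1.716)"
python3 -m pendant '[0,0,0,0,0]'
```

```text
t 2.05 tcp [ 207.2 -589.7  214.7] rot [3.141 0.    0.338] j [-1.34  0.49  1.56 -0.    1.09 -0.11] op 1.004 F [0.9 0.3 0.2]
world d [301.8 572.7  -0.7] tool frac total [ 1.1865 -1.1007  0.0015] turn -0.4387
t: 2.17
eef_pos: [207.1, -589.7, 214.6]
tcp_rot: [3.142, 0.0, 0.338]
ft_force: [-0.7, -0.0, 0.9]
opening: 0.936
```

```bash
python3 -m pendant '[0.1,-0.09,0,0,0, 0.1,-0.09,0,0,0, 0.1,-0.09,0,0,0, 0.1,-0.09,0,0,0, 0.1,-0.09,0,0,0, 0.1,-0.09,0,0,0, 0.1,-0.09,0,0,0, 0.1,-0.09,0,0,0, 0.1,-0.09,0,0,0, 0.1,-0.09,0,0,0]'
python3 -m pendant '[0,0,0,-0.055,0, 0,0,0,-0.055,0, 0,0,0,-0.055,0, 0,0,0,-0.055,0, 0,0,0,-0.055,0, 0,0,0,-0.055,0, 0,0,0,-0.055,0, 0,0,0,-0.0537,0, 0,0,0,0,0]'
python3 -c "
from h import *
go(509,-17,140,1.716)"
```

```text
t: 3.42
eef_pos: [466.0, -115.9, 214.9]
tcp_rot: [3.141, -0.0, 0.338]
ft_force: [1.1, 0.3, -0.3]
opening: 0.503
t: 4.55
eef_pos: [465.3, -117.5, 214.7]
tcp_rot: [3.141, 0.0, 1.715]
ft_force: [-0.9, -0.0, 0.5]
opening: 0.504
t 4.55 tcp [ 465.3 -117.5  214.7] rot [3.141 0.    1.715] j [-0.39  0.29  1.9  -0.    0.95 -0.53] op 0.504 F [-0.9 -0.   0.5]
world d [ 43.7 100.5 -74.7] tool frac total [0.2329 0.1443 0.1867] turn -0.0004
```

```bash
python3 -m pendant '[0.08,0.048,0,0,0, 0.08,0.048,0,0,0, 0.073,0.048,0,0,0, 0,0,0.08,0,0, 0,0,0.08,0,0, 0,0,0.06,0,0, 0,0,0,0,0]'
python3 - <<'E'
from h import *
go(509,-17,65,1.716)
im=env.read_camera("top");crop(im,220,80,400,250,4,"g1t.png")
im=env.read_camera("side");crop(im,230,140,400,310,4,"g1s.png")
E
```

```text
t: 5.42
eef_pos: [508.1, -16.8, 125.5]
tcp_rot: [-3.139, -0.001, 1.713]
ft_force: [0.5, 0.7, 0.5]
opening: 0.501
t 5.42 tcp [508.1 -16.8 125.5] rot [-3.139e+00 -1.000e-03  1.713e+00] j [-0.16  0.45  1.94 -0.    0.76 -0.3 ] op 0.501 F [0.5 0.7 0.5]
world d [  0.9  -0.2 -60.5] tool frac total [-0.0009  0.0025  0.1512] turn -0.0011
```

View pics/g1t.png

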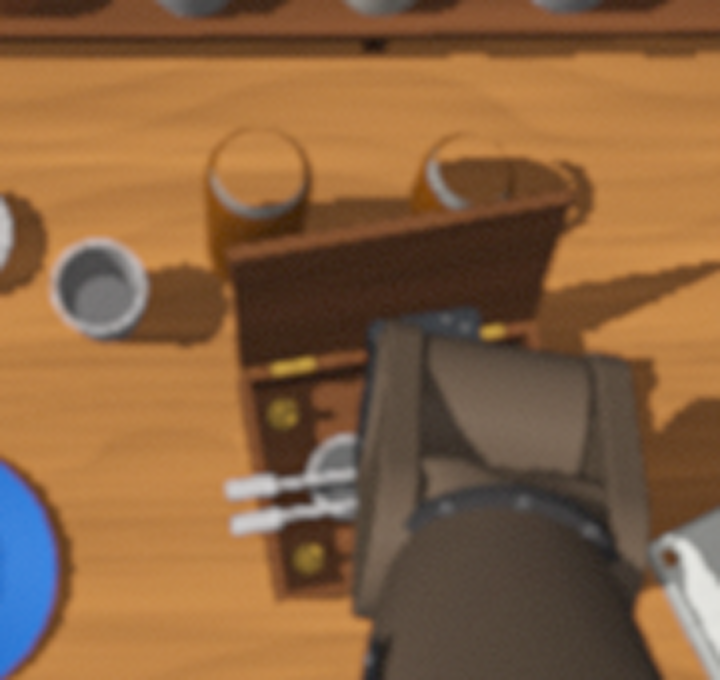

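View pics/g1s.png

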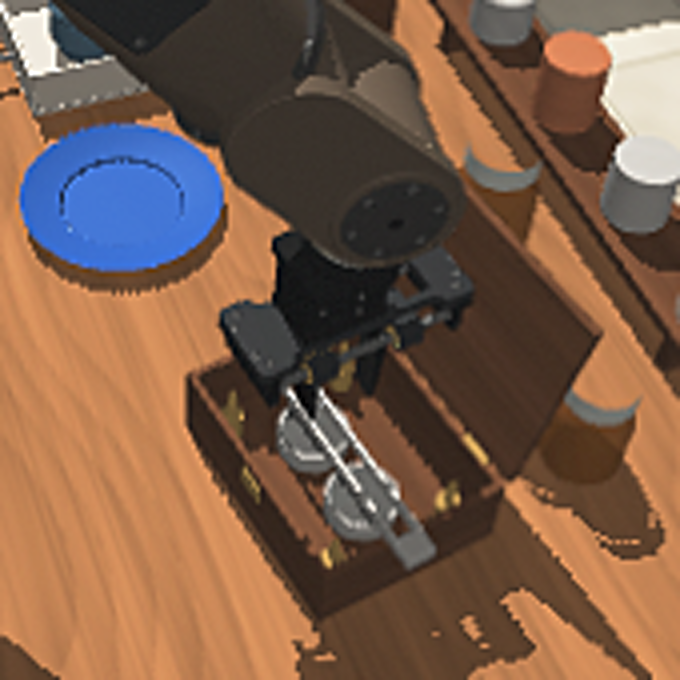

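The jaws straddle the rods: in the side crop the finger tips are near (312,408) and (370,385), with the tongs between them. Going down now.

```bash
python3 -m pendant '[0,0.002,0.06,0,0, 0,0,0.05,0,0, 0,0,0.04,0,0, 0,0,0,0,0]'
python3 -m pendant '[0,0,0,0,1, 0,0,0,0,1, 0,0,0,0,1, 0,0,0,0,1, 0,0,0,0,1]'
python3 -m pendant '[0,0,-0.02,0,1, 0,0,-0.04,0,1, 0,0,-0.06,0,1, 0,0,-0.06,0,1, 0,0,0,0,1]'
python3 - <<'E'
from h import *
go(446,347,150,0.785)
im=env.read_camera("side");crop(im,230,140,400,310,4,"g2s.png")
E
```

```text
t: 6.02
eef_pos: [509.7, -16.9, 66.9]
tcp_rot: [-3.142, 0.0, 1.715]
ft_force: [-0.1, -0.6, -0.2]
opening: 0.501
t: 6.65
eef_pos: [509.7, -16.8, 67.3]
tcp_rot: [3.141, 0.0, 1.716]
ft_force: [-1.3, 0.0, 6.6]
opening: 0.272
t: 7.28
eef_pos: [510.2, -16.9, 140.1]
tcp_rot: [3.139, 0.001, 1.716]
ft_force: [-0.2, 0.6, -1.7]
opening: 0.272
t 7.28 tcp [510.2 -16.9 140.1] rot [3.139e+00 1.000e-03 1.716e+00] j [-0.16  0.43  1.92 -0.    0.79 -0.31] op 0.272 F [-0.2  0.6 -1.7]
world d [-64.2 363.9   9.9] tool frac total [ 0.9233 -0.0271 -0.0259] turn 0.2963
```

View pics/g2s.png

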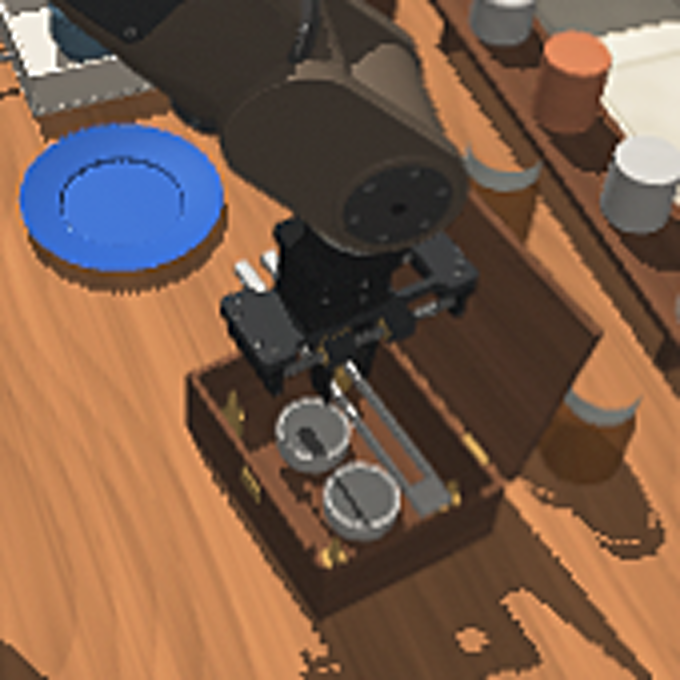

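Tongs are gripped and lifted level. Carrying them to the plate.

```bash
python3 -m pendant '[0.09,-0.003,-0.005,0,1, 0.1,-0.003,-0.005,0,1, 0.1,-0.003,-0.005,0,1, 0.1,-0.003,-0.005,0,1, 0.1,-0.003,-0.005,0,1, 0.1,-0.003,0,0,1, 0.1,-0.003,0,0,1, 0.1,-0.003,0,0,1, 0.08,-0.003,0,0,1, 0.053,0,0,0,1]'
python3 -m pendant '[0,0,0,0.05,1, 0,0,0,0.05,1, 0,0,0,0.05,1, 0,0,0,0.05,1, 0,0,0,0.05,1, 0,0,0,0.046,1, 0,0,0,0,1]'
python3 - <<'E'
from h import *
go(446,347,40,0.785)
im=env.read_camera("side");crop(im,180,100,380,270,4,"p1s.png")
im=env.read_camera("top");crop(im,100,120,300,290,4,"p1t.png")
E
```

```text
t: 8.57
eef_pos: [444.7, 348.0, 147.3]
tcp_rot: [-3.14, 0.001, 1.717]
ft_force: [-0.5, 0.1, -2.2]
opening: 0.271
t: 9.45
eef_pos: [445.4, 346.6, 147.9]
tcp_rot: [-3.141, 0.001, 0.787]
ft_force: [-0.2, -0.0, -2.1]
opening: 0.271
t 9.45 tcp [445.4 346.6 147.9] rot [-3.141e+00  1.000e-03  7.870e-01] j [ 0.54  0.48  1.78 -0.    0.88  1.33] op 0.271 F [-0.2 -0.  -2.1]
world d [   0.6    0.4 -107.9] tool frac total [0.002  0.0003 0.2698] turn 0.0005
```

View pics/p1s.png

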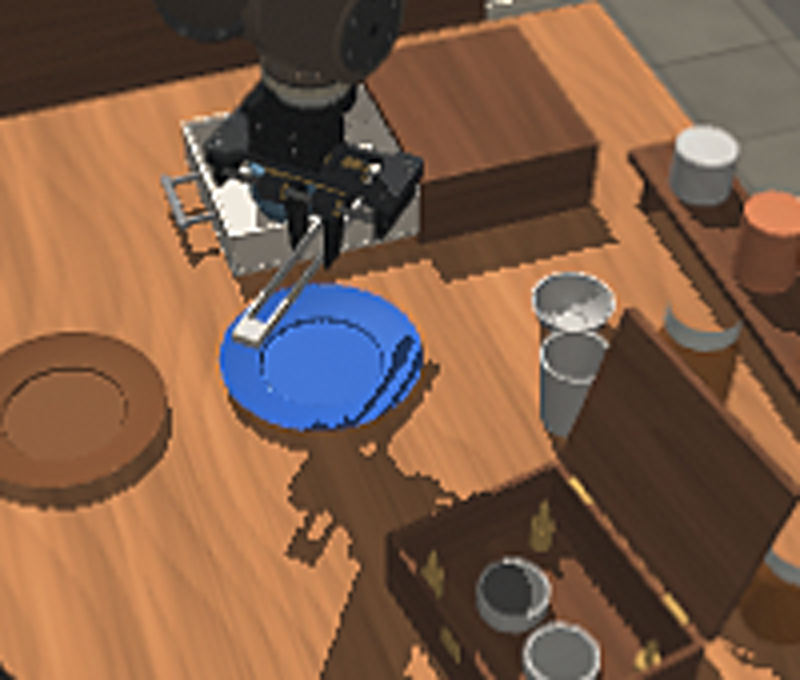

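View pics/p1t.png

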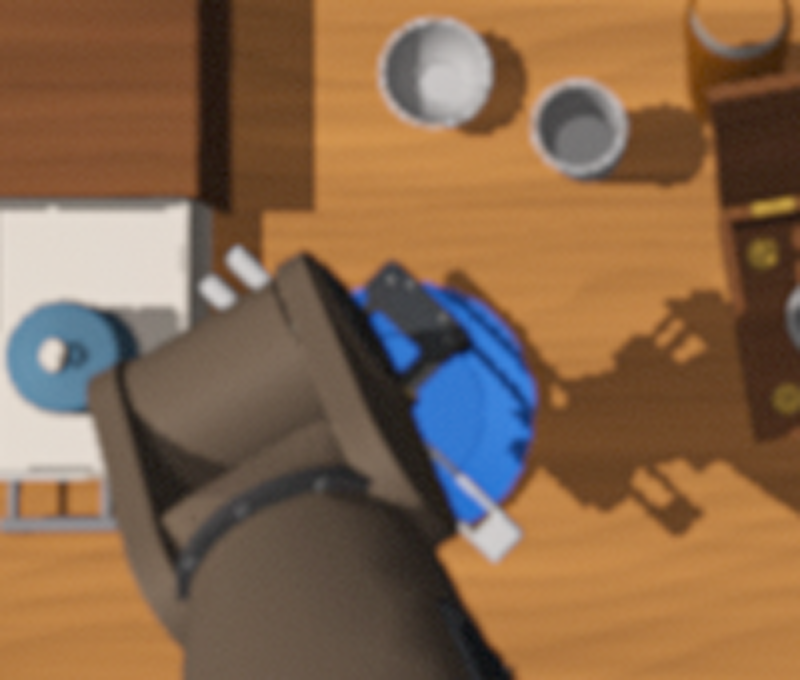

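```bash
python3 -m pendant '[0.002,0,0.08,0,1, 0,0,0.08,0,1, 0,0,0.08,0,1, 0,0,0.05,0,1, 0,0,0,0,1]'
python3 -c "
from h import *
go(446,347,11,0.785)"
```

```text
t: 10.18
eef_pos: [445.5, 347.0, 31.3]
tcp_rot: [-3.141, 0.003, 0.788]
ft_force: [0.5, -0.5, -0.9]
opening: 0.272
t 10.18 tcp [445.5 347.   31.3] rot [-3.141e+00  3.000e-03  7.880e-01] j [ 0.54  0.65  1.87 -0.    0.62  1.33] op 0.272 F [ 0.5 -0.5 -0.9]
world d [  0.5  -0.  -20.3] tool frac total [0.001  0.0011 0.0507] turn 0.001
```

```bash
python3 -m pendant '[0,0,0.025,0,1, 0,0,0.015,0,1, 0,0,0.007,0,1, 0,0,0,0,1]'
python3 -m pendant '[0,0,0.003,0,1, 0,0,0.003,0,1, 0,0,0,0,1]'
```

```text
t: 10.68
eef_pos: [446.0, 347.5, 13.8]
tcp_rot: [3.141, -0.0, 0.786]
ft_force: [0.0, 0.1, -0.9]
opening: 0.274
t: 11.05
eef_pos: [446.0, 347.5, 11.4]
tcp_rot: [3.142, 0.0, 0.786]
ft_force: [-0.1, 0.0, -1.7]
opening: 0.268
```

```bash
python3 -m pendant '[0,0,0.0025,0,1, 0,0,0,0,1, 0,0,0,0,1]'
python3 -m pendant '[0,0,0.0015,0,1, 0,0,0,0,1, 0,0,0,0,1]'
```

```text
t: 11.42
eef_pos: [446.0, 347.5, 10.4]
tcp_rot: [3.142, 0.0, 0.786]
ft_force: [0.1, -0.2, -1.2]
opening: 0.272
t: 11.8
eef_pos: [446.0, 347.5, 10.2]
tcp_rot: [3.141, -0.0, 0.786]
ft_force: [-0.8, -1.4, 5.5]
opening: 0.271
```

Contact (force +5.5 N). Releasing and backing off.

```bash
python3 -m pendant '[0,0,0,0,0.3, 0,0,0,0,0.1, 0,0,0,0,0, 0,0,0,0,0]'
python3 -m pendant '[0,0,-0.03,0,0, 0,0,-0.06,0,0, 0,0,-0.1,0,0, 0,0,-0.1,0,0, 0,0,-0.1,0,0, 0,0,-0.05,0,0]'
python3 - <<'E'
from h import *
go(441,-322,190,0.467)
E
```

```text
t: 12.3
eef_pos: [446.0, 347.5, 9.7]
tcp_rot: [3.142, 0.0, 0.786]
ft_force: [-0.4, -0.4, 0.5]
opening: 0.496
t: 13.05
eef_pos: [446.3, 347.8, 188.9]
tcp_rot: [3.141, -0.003, 0.786]
ft_force: [-0.1, -0.5, -0.3]
opening: 0.502
t 13.05 tcp [446.3 347.8 188.9] rot [ 3.141e+00 -3.000e-03  7.860e-01] j [ 0.55  0.43  1.74 -0.    0.97  1.33] op 0.502 F [-0.1 -0.5 -0.3]
world d [  -5.3 -669.8    1.1] tool frac total [-1.1942  1.1737 -0.0055] turn 0.1016
```

```bash
python3 -m pendant '[-0.1,0.098,0,0,0, -0.1,0.098,0,0,0, -0.1,0.098,0,0,0, -0.1,0.098,0,0,0, -0.1,0.098,0,0,0, -0.1,0.098,0,0,0, -0.1,0.098,0,0,0, -0.1,0.098,0,0,0, -0.1,0.098,0,0,0, -0.1,0.098,0,0,0]'
python3 - <<'E'
from h import *
go(441,-322,190,0.467)
im=env.read_camera("side");cv2.imwrite("pics/p2s.png",im[:,:,::-1])
im=env.read_camera("top");cv2.imwrite("pics/p2t.png",im[:,:,::-1])
E
```

```text
t: 14.3
eef_pos: [440.4, -214.4, 186.8]
tcp_rot: [3.14, -0.0, 0.786]
ft_force: [0.1, 0.9, 0.7]
opening: 0.501
t 14.3 tcp [ 440.4 -214.4  186.8] rot [ 3.14  -0.     0.786] j [-0.59  0.33  1.92 -0.    0.89  0.2 ] op 0.501 F [0.1 0.9 0.7]
world d [   0.6 -107.6    3.2] tool frac total [-0.1892  0.1912 -0.0079] turn 0.1015
```

View pics/p2s.png

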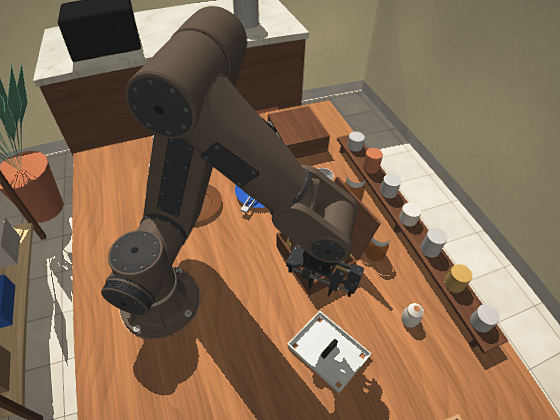

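View pics/p2t.png

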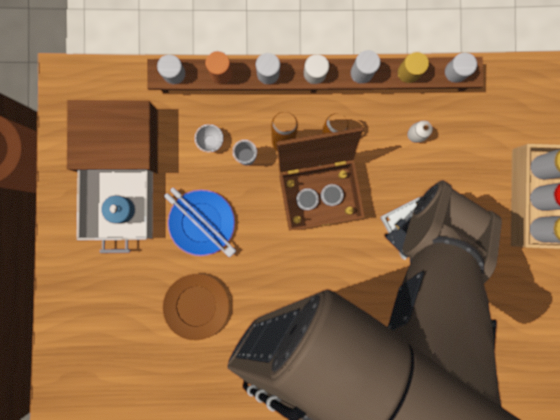

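The tongs lie across the centre of the blue plate at top px (202,222). On to the tray.

```bash
python3 -m pendant '[-0.095,0.096,0,0,0, -0.094,0.095,-0.005,0,0, 0,0,0,0.051,0, 0,0,0,0.051,0, 0,0,0.1,0,0, 0,0,0.1,0,0, 0,0,0.05,0,0, 0,0,0,0,0]'
python3 - <<'E'
from h import *
go(441,-322,11,0.467)
im=env.read_camera("side");crop(im,250,280,410,420,5,"t1s.png")
im=cv2.imread("pics/p2t.png")[:,:,::-1];crop(im,270,120,370,235,6,"c2t.png")
im=cv2.imread("pics/p2t.png")[:,:,::-1];crop(im,270,120,370,235,6,"c2t.png")
E
```

```text
t: 15.4
eef_pos: [441.1, -319.2, 87.4]
tcp_rot: [-3.14, 0.001, 0.466]
ft_force: [0.5, -0.8, 0.8]
opening: 0.501
t 15.4 tcp [ 441.1 -319.2   87.4] rot [-3.14e+00  1.00e-03  4.66e-01] j [-0.75  0.55  1.88 -0.    0.72  0.36] op 0.501 F [ 0.5 -0.8  0.8]
world d [ -0.1  -2.8 -76.4] tool frac total [-0.0032  0.0067  0.1909] turn -0.0003
```

View pics/t1s.png

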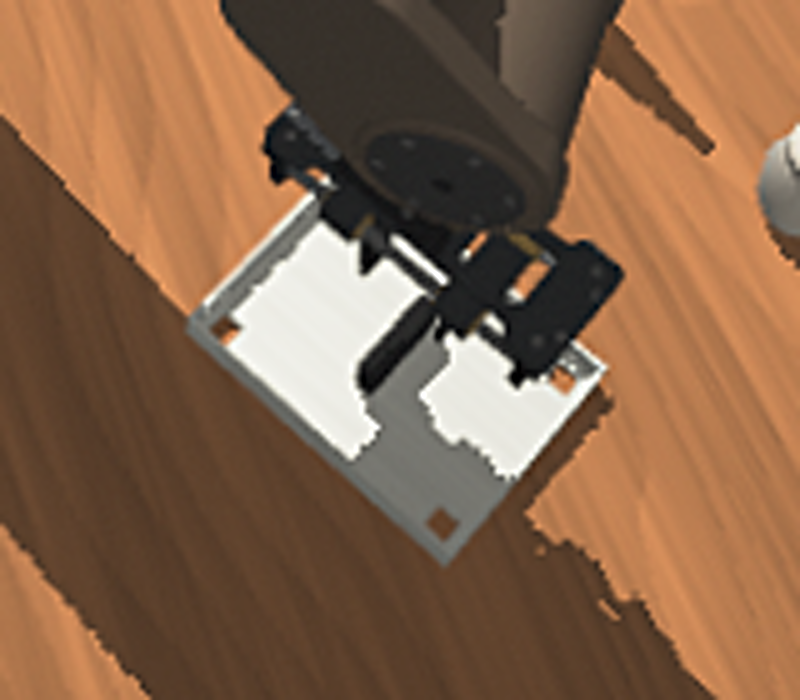

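View pics/c2t.png

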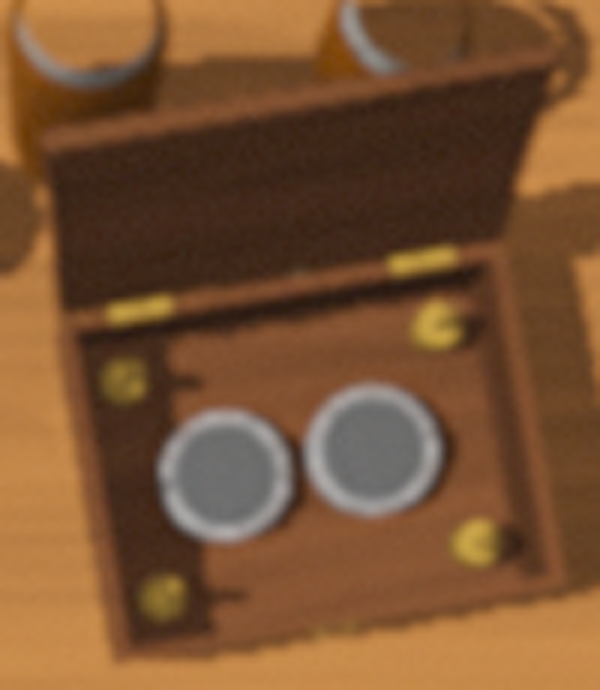

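```bash
python3 -m pendant '[-0.003,0.006,0.06,0,0, 0,0,0.06,0,0, 0,0,0.04,0,0, 0,0,0.03,0,0, 0,0,0,0,0]'
python3 - <<'E'
from fit import *
go(441,-322,11,0.467)
k=lambda L,x0,y0,f:np.array(L)/f+[x0,y0]-.5
print(fit(k([[124,380],[163,597],[437,325],[477,543]],270,120,6),[[56,81,34],[-56,81,34],[56,-81,34],[-56,-81,34]],0,[522,-16,.15]))
print(fit(k([[117,660],[565,582],[510,245],[65,318]],270,120,6),[[-85,110,75],[-85,-110,75],[85,-110,75],[85,110,75]],0,[522,-16,.15]))
E
```

```text
t: 16.08
eef_pos: [441.4, -322.6, 11.7]
tcp_rot: [-3.141, 0.0, 0.466]
ft_force: [-0.3, 0.8, 0.0]
opening: 0.498
t 16.07 tcp [ 441.4 -322.6   11.7] rot [-3.141  0.     0.466] j [-0.75  0.67  1.92 -0.    0.55  0.35] op 0.498 F [-0.3  0.8  0. ]
world d [-0.4  0.6 -0.7] tool frac total [-0.0001 -0.0018  0.0017] turn -0.0004
(array([ 5.21879261e+02, -1.31537738e+01,  1.66771780e-01]), np.float64(0.2685005120963524))
(array([ 5.23105211e+02, -1.51315911e+01,  1.55189028e-01]), np.float64(0.8063456902735595))
```

```bash
python3 -m pendant '[0,0,0,0,1, 0,0,0,0,1, 0,0,0,0,1, 0,0,0,0,1, 0,0,0,0,1, 0,0,0,0,1]'
python3 -m pendant '[0,0,-0.02,0,1, 0,0,-0.06,0,1, 0,0,-0.1,0,1, 0,0,-0.1,0,1, 0,0,-0.06,0,1, 0,0,0,0,1]'
python3 - <<'E'
from fit import *
go(522,-14,145,0.162)
im=env.read_camera("side");crop(im,250,250,410,410,4,"t2s.png")
im=env.read_camera("top");crop(im,370,150,510,290,4,"t2t.png")
E
```

```text
t: 16.82
eef_pos: [441.3, -322.6, 12.0]
tcp_rot: [3.142, 0.0, 0.466]
ft_force: [-0.8, 2.0, 5.1]
opening: 0.145
t: 17.58
eef_pos: [441.8, -323.1, 149.3]
tcp_rot: [3.139, -0.001, 0.466]
ft_force: [-0.7, -0.5, -4.3]
opening: 0.147
t 17.57 tcp [ 441.8 -323.1  149.3] rot [ 3.139e+00 -1.000e-03  4.660e-01] j [-0.75  0.46  1.83 -0.    0.85  0.35] op 0.147 F [-0.7 -0.5 -4.3]
world d [ 80.2 309.1  -4.3] tool frac total [ 0.5261 -0.6003  0.0094] turn 0.0967
```

View pics/t2s.png

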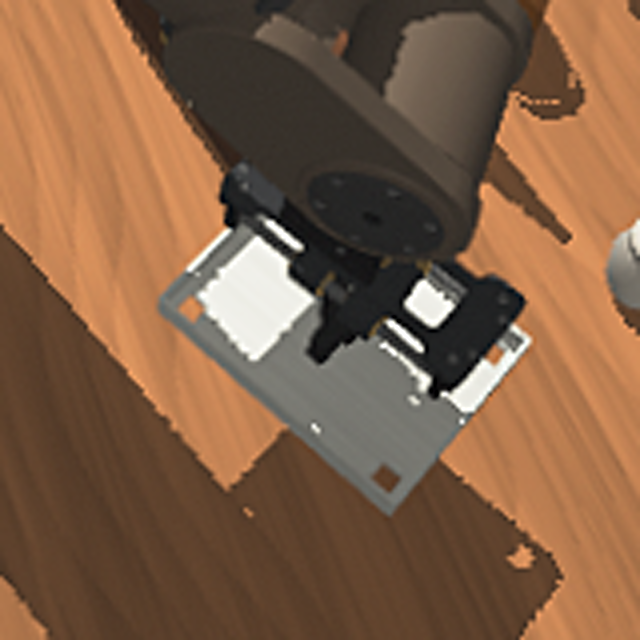

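```bash
python3 -m pendant '[0,0,0,0.035,1, 0,0,0,0.035,1, 0,0,0,0.0267,1, 0,0,0,0,1]'
python3 - <<'E'
from fit import *
go(522,-14,147,0.162)
E
```

```text
t: 18.18
eef_pos: [440.9, -322.3, 146.4]
tcp_rot: [-3.14, 0.002, 0.162]
ft_force: [0.5, -0.4, -5.0]
opening: 0.145
t 18.18 tcp [ 440.9 -322.3  146.4] rot [-3.14e+00  2.00e-03  1.62e-01] j [-0.75  0.46  1.83 -0.    0.85  0.66] op 0.145 F [ 0.5 -0.4 -5. ]
world d [ 81.1 308.3   0.6] tool frac total [ 3.246e-01 -7.279e-01 -7.000e-04] turn 0.0001
```

```bash
python3 -m pendant '[0.03,-0.07,0,0,1, 0.04,-0.1,0,0,1, 0.05,-0.11,0,0,1, 0.05,-0.11,0,0,1, 0.05,-0.11,0,0,1, 0.05,-0.1,0,0,1, 0.035,-0.08,0,0,1, 0.0196,-0.0479,0,0,1, 0,0,0,0,1, 0,0,0,0,1]'
python3 - <<'E'
from fit import *
go(522,-14,87,0.162)
im=env.read_camera("side");crop(im,260,160,400,300,5,"t3s.png")
im=env.read_camera("top");crop(im,260,110,380,240,5,"t3t.png")
E
```

```text
t: 19.42
eef_pos: [522.3, -14.9, 147.4]
tcp_rot: [3.142, 0.001, 0.163]
ft_force: [0.0, -0.6, -4.1]
opening: 0.147
t 19.43 tcp [522.3 -14.9 147.4] rot [3.142e+00 1.000e-03 1.630e-01] j [-0.15  0.43  1.88 -0.    0.83  1.25] op 0.147 F [ 0.  -0.6 -4.1]
world d [ -0.3   0.9 -60.4] tool frac total [-0.0003 -0.0022  0.1509] turn 0.0003
```

View pics/t3s.png

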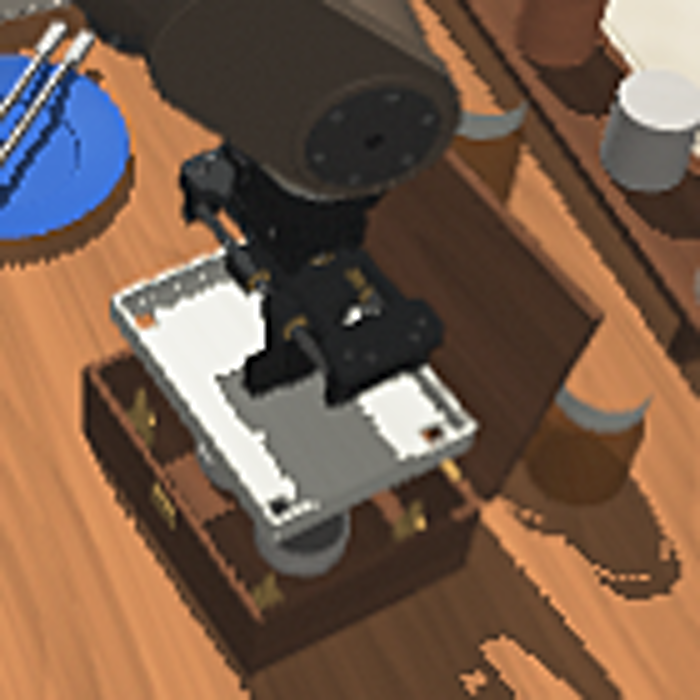

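View pics/t3t.png

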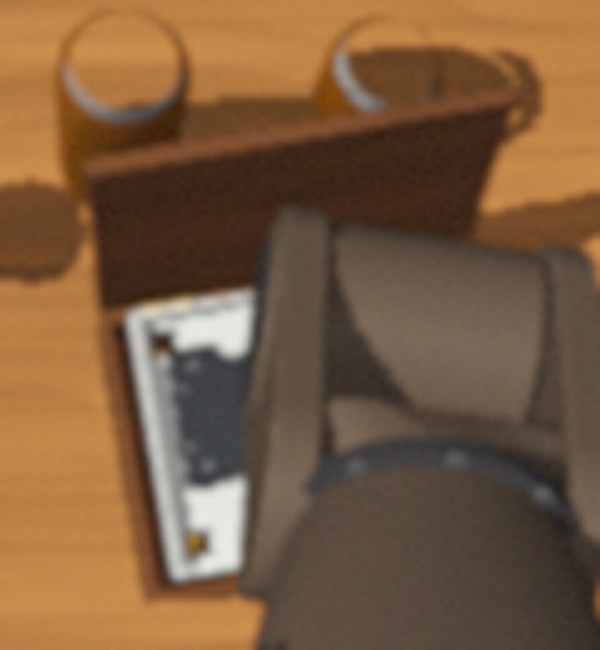

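```bash
python3 - <<'E'
from fit import *
im=env.read_camera("side")
rect=lambda M,a,b,z:ap(M,[[a,b,z],[-a,b,z],[-a,-b,z],[a,-b,z],[a,b,z]])
def L(c):
    Mt=T(.163,[522.3,-14.9,135.4]);Mb=T(.160,[522.3,-14.2,0]);l=[(proj(rect(Mt,72,97,22),c),(0,255,0)),(proj(rect(Mb,85,110,75),c),(255,255,0))]
    for a in(-1,1):
        for b in(-1,1):
            l.append((proj(rect(Mt,7.5,7.5,6)+Mt[:3,:3]@[56*a,81*b,0],c),(0,255,0)));l.append((proj(ap(Mb,[[56*a,81*b,34],[56*a,81*b,66]]),c),(255,0,255)))
    return l
crop(im,260,160,400,300,5,"t4s.png",L("side"))
im=env.read_camera("top");crop(im,260,110,380,240,5,"t4t.png",L("top"))
E
```

```text
(no output)
```

View pics/t4s.png

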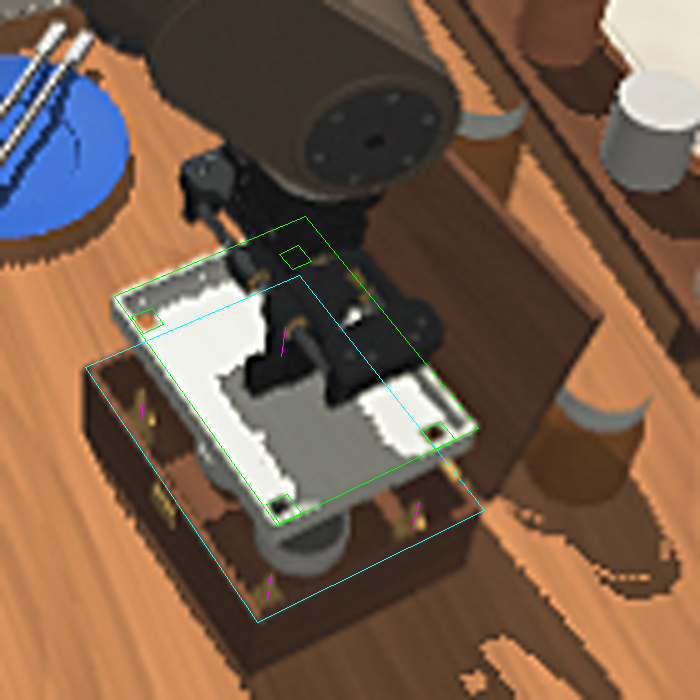

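View pics/t4t.png

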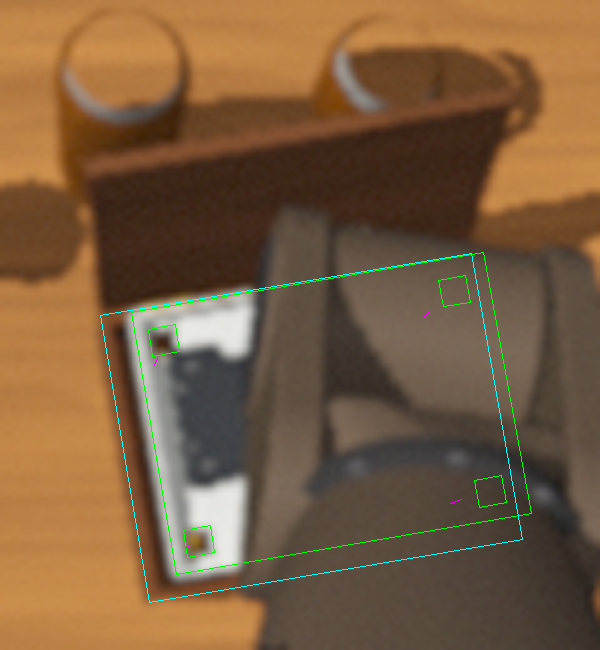

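```bash
python3 -m pendant '[0,0,0.05,0,1, 0,0,0.05,0,1, 0,0,0.035,0,1, 0,0,0,0,1, 0,0,0,0,1]'
python3 - <<'E'
from fit import *
go(522,-14,87,0.162)
im=env.read_camera("side");crop(im,270,190,390,310,6,"t5s.png")
im=env.read_camera("top");crop(im,270,140,370,240,7,"t5t.png")
E
```

```text
t: 20.25
eef_pos: [522.9, -14.5, 94.3]
tcp_rot: [3.141, -0.001, 0.162]
ft_force: [-0.8, 0.0, -4.6]
opening: 0.144
t 20.25 tcp [522.9 -14.5  94.3] rot [ 3.141e+00 -1.000e-03  1.620e-01] j [-0.15  0.51  1.93 -0.    0.7   1.26] op 0.144 F [-0.8  0.  -4.6]
world d [-0.9  0.5 -7.3] tool frac total [-0.002  -0.0017  0.0182] turn -0.0001
```

View pics/t5s.png

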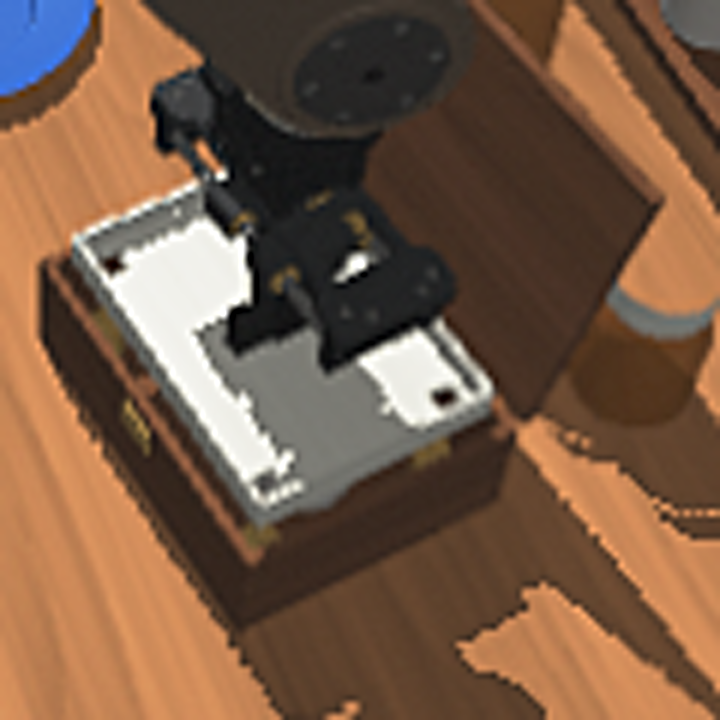

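View pics/t5t.png

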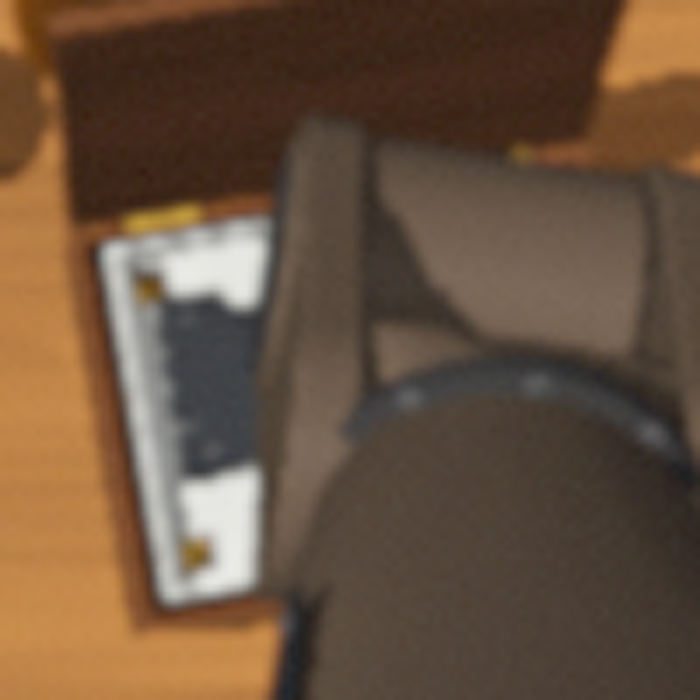

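Brass post tips show centred in both visible holes (top crop (148,290) and (195,553)). Lowering with a force watch.

```bash
python3 -m pendant '[-0.001,0,0.02,0.002,1, 0,0,0.02,0,1, 0,0,0.01,0,1, 0,0,0,0,1]'
python3 -m pendant '[0,0,0.01,0,1, 0,0,0.01,0,1, 0,0,0.01,0,1, 0,0,0,0,1]'
python3 - <<'E'
from fit import *
go(522,-14,47,0.155)
im=env.read_camera("side");crop(im,270,190,390,310,6,"t6s.png")
im=env.read_camera("top");crop(im,270,140,370,240,7,"t6t.png")
E
```

```text
t: 20.85
eef_pos: [522.1, -14.4, 73.4]
tcp_rot: [-3.141, 0.001, 0.156]
ft_force: [0.9, 0.2, -3.7]
opening: 0.147
t: 21.35
eef_pos: [522.0, -14.5, 61.5]
tcp_rot: [-3.141, 0.001, 0.156]
ft_force: [0.5, -0.3, -5.2]
opening: 0.146
t 21.35 tcp [522.  -14.5  61.5] rot [-3.141e+00  1.000e-03  1.560e-01] j [-0.15  0.56  1.96 -0.    0.62  1.26] op 0.146 F [ 0.5 -0.3 -5.2]
world d [ -0.    0.5 -14.5] tool frac total [ 0.0001 -0.0011  0.0362] turn 0.0002
```

View pics/t6s.png

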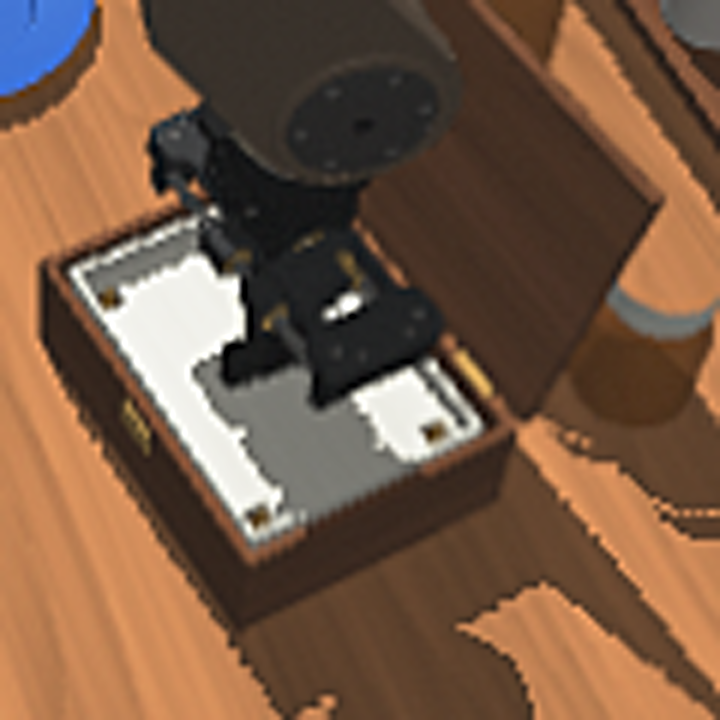

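View pics/t6t.png

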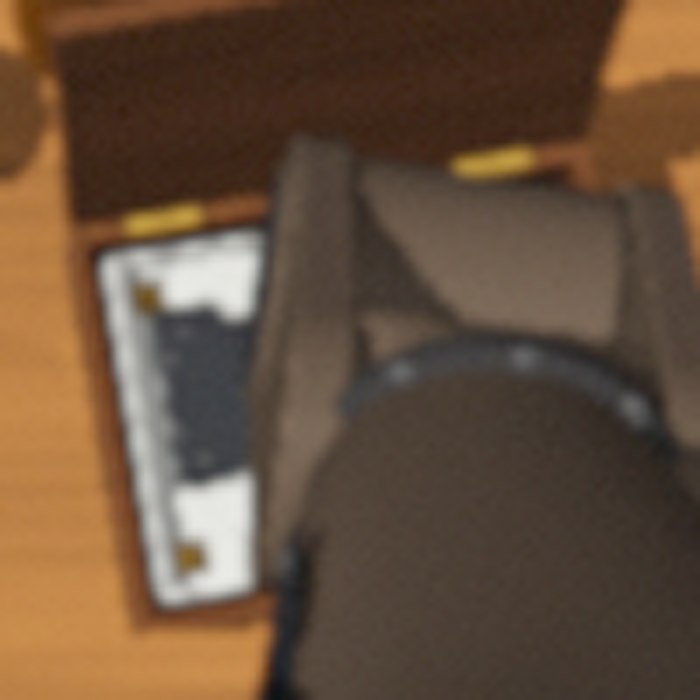

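```bash
python3 -m pendant '[0,0,0.01,0,1, 0,0,0.01,0,1, 0,0,0.008,0,1, 0,0,0,0,1, 0,0,0,0,1]'
python3 -m pendant '[0,0,0.004,0,1, 0,0,0.004,0,1, 0,0,0,0,1]'
```

```text
t: 22.08
eef_pos: [522.2, -14.5, 50.6]
tcp_rot: [3.142, 0.0, 0.156]
ft_force: [0.9, 0.2, -4.0]
opening: 0.145
t: 22.45
eef_pos: [522.2, -14.5, 47.3]
tcp_rot: [3.142, 0.0, 0.156]
ft_force: [0.4, -0.9, -4.2]
opening: 0.146
```

```bash
python3 -m pendant '[0,0,0.0025,0,1, 0,0,0.001,0,1, 0,0,0,0,1]'
python3 -m pendant '[0,0,0.0015,0,1, 0,0,0,0,1]'
```

```text
t: 22.82
eef_pos: [522.2, -14.5, 46.0]
tcp_rot: [3.141, -0.0, 0.156]
ft_force: [-0.0, 0.9, -4.1]
opening: 0.143
t: 23.08
eef_pos: [522.2, -14.5, 46.0]
tcp_rot: [3.141, -0.0, 0.156]
ft_force: [-2.7, 0.0, 4.8]
opening: 0.144
```

Force flips to +4.8 N at TCP 46.0 mm, the height expected when seated. Releasing.

```bash
python3 -m pendant '[0,0,0.0005,0,0.7, 0,0,0,0,0.5, 0,0,0,0,0.3, 0,0,0,0,0.3]'
python3 -m pendant '[0,0,-0.03,0,0.3, 0,0,-0.06,0,0.3, 0,0,-0.1,0,0.3, 0,0,-0.1,0,0.3, 0,0,-0.1,0,0.3, 0,0,-0.1,0,0.3, 0,0,-0.05,0,0.3, 0,0,0,0,0.3]'
python3 - <<'E'
from fit import *
go(560,-14,300,0.155)
im=env.read_camera("side");crop(im,270,160,400,310,5,"t7s.png")
im=env.read_camera("top");cv2.imwrite("pics/t7t.png",im[:,:,::-1])
E
```

```text
t: 23.58
eef_pos: [522.3, -14.5, 45.2]
tcp_rot: [3.141, -0.0, 0.156]
ft_force: [0.2, -0.7, -0.7]
opening: 0.344
t: 24.58
eef_pos: [522.4, -14.5, 263.0]
tcp_rot: [3.14, -0.003, 0.156]
ft_force: [0.1, -0.5, 0.2]
opening: 0.352
t 24.57 tcp [522.4 -14.5 263. ] rot [ 3.14e+00 -3.00e-03  1.56e-01] j [-0.15  0.29  1.74 -0.    1.1   1.26] op 0.352 F [ 0.1 -0.5  0.2]
world d [37.6  0.5 37. ] tool frac total [ 0.0932  0.0134 -0.0922] turn 0.0002
```

View pics/t7s.png

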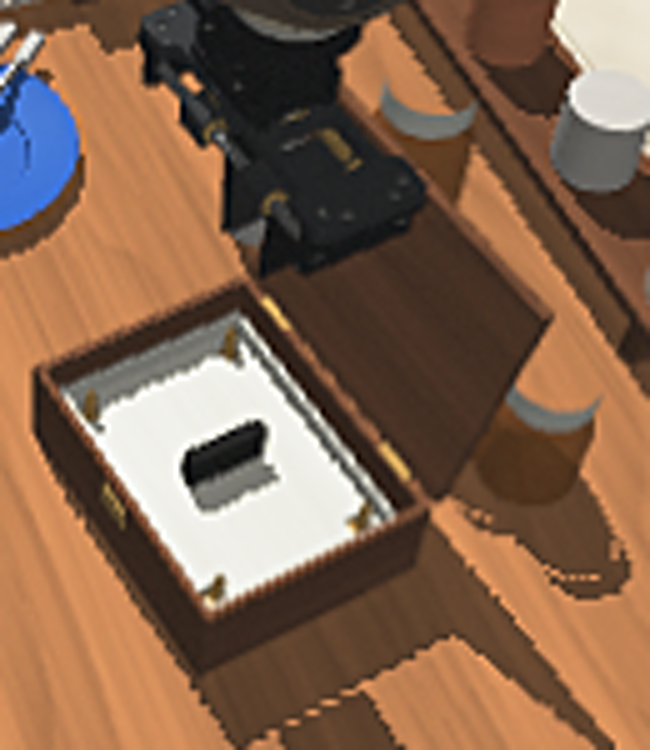

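View pics/t7t.png

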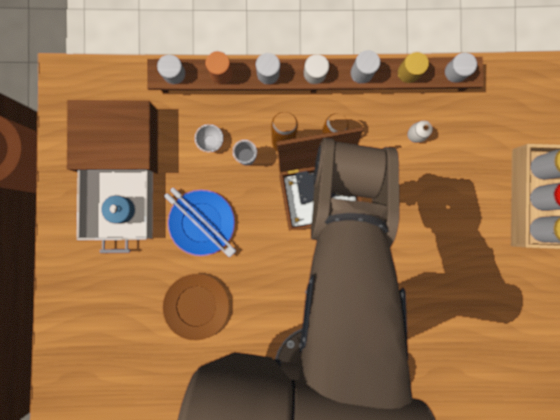

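The tray is fully seated: all four posts show through the holes and its rim is level below the chest rim. Now the lid. I'll push it from behind on the short-jar half (local y≈-45).

```bash
python3 -m pendant '[0,0,-0.09,0,1, 0,0.05,-0.01,0,1, 0.08,0.06,0,0,1, 0.1,0,0,0,1, 0.1,0,0,0,1, 0.1,0,0,0,1, 0.08,0,0,0,1, 0,0,0,0,1]'
python3 - <<'E'
from fit import *
go(711.6,-29.6,205,0.155)
im=env.read_camera("side");crop(im,270,110,430,290,4,"l1s.png")
im=env.read_camera("top");crop(im,250,80,400,240,4,"l1t.png")
for c in("top","side"): print([(np.round(d["xyz"]),round(d["confidence"],2)) for d in env.landmark_of("lid_edge",c)][:2])
E
```

```text
t: 25.68
eef_pos: [711.8, -30.0, 297.8]
tcp_rot: [-3.141, 0.004, 0.156]
ft_force: [0.5, -0.1, -0.7]
opening: 0.003
t 25.68 tcp [711.8 -30.  297.8] rot [-3.141  0.004  0.156] j [-0.13  0.57  1.2  -0.    1.38  1.28] op 0.003 F [ 0.5 -0.1 -0.7]
world d [ -0.2   0.4 -92.8] tool frac total [ 0.0005 -0.0007  0.2319] turn 0.0002
[(array([660.,  11., 236.]), 0.65)]
[(array([659.,  12., 234.]), 0.64)]
```

View pics/l1s.png

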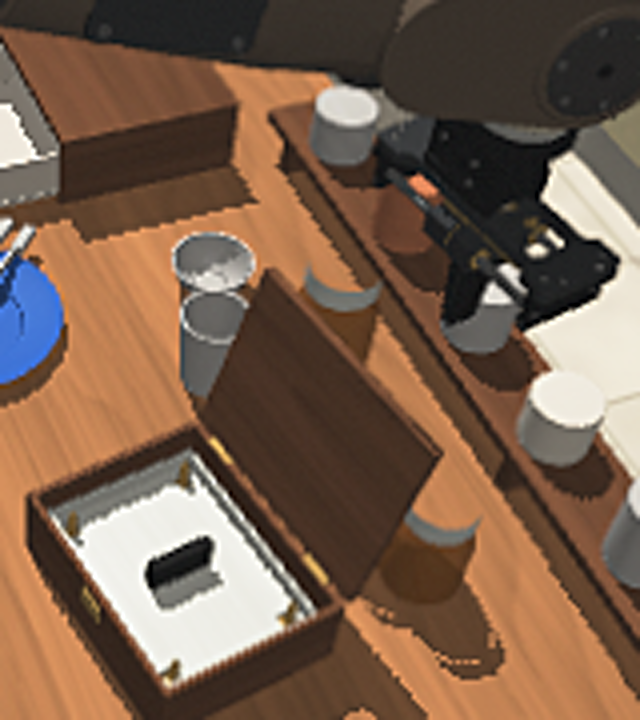

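View pics/l1t.png

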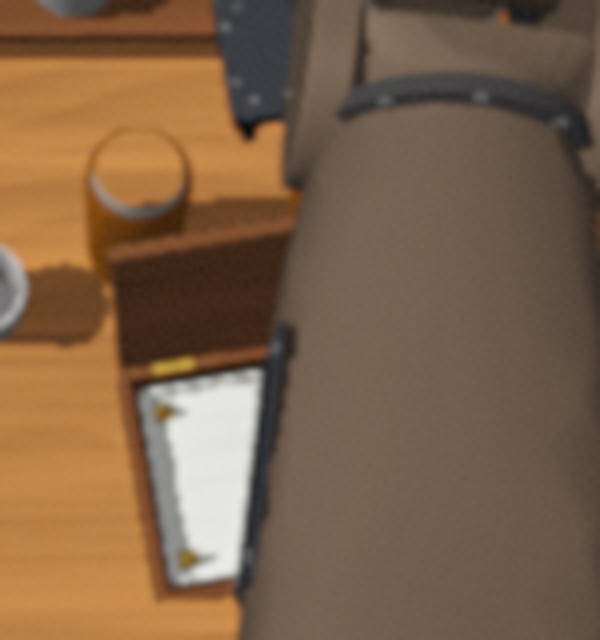

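```bash
python3 -m pendant '[0,0,0.07,0,1, 0,0,0.08,0,1, 0,0,0.07,0,1, 0,0,0.01,0,1, 0,0,0,0,1]'
python3 -m pendant '[-0.03,0,0,0,1, -0.02,0,0,0,1, -0.01,0,0,0,1, 0,0,0,0,1]'
python3 - <<'E'
from fit import *
go(711.6,-29.6,205,0.155)
im=env.read_camera("side");crop(im,270,110,430,290,4,"l2s.png")
E
```

```text
t: 26.5
eef_pos: [710.8, -29.6, 210.3]
tcp_rot: [3.141, -0.001, 0.155]
ft_force: [0.1, -0.2, 0.4]
opening: 0.005
t: 27.0
eef_pos: [686.9, -33.2, 209.7]
tcp_rot: [3.141, -0.0, 0.155]
ft_force: [0.4, -0.6, 0.2]
opening: 0.006
t 27.0 tcp [686.9 -33.2 209.7] rot [ 3.141 -0.     0.155] j [-0.14  0.59  1.4  -0.    1.16  1.27] op 0.006 F [ 0.4 -0.6  0.2]
world d [24.7  3.6 -4.7] tool frac total [0.0624 0.0006 0.0117] turn 0.0001
```

View pics/l2s.png

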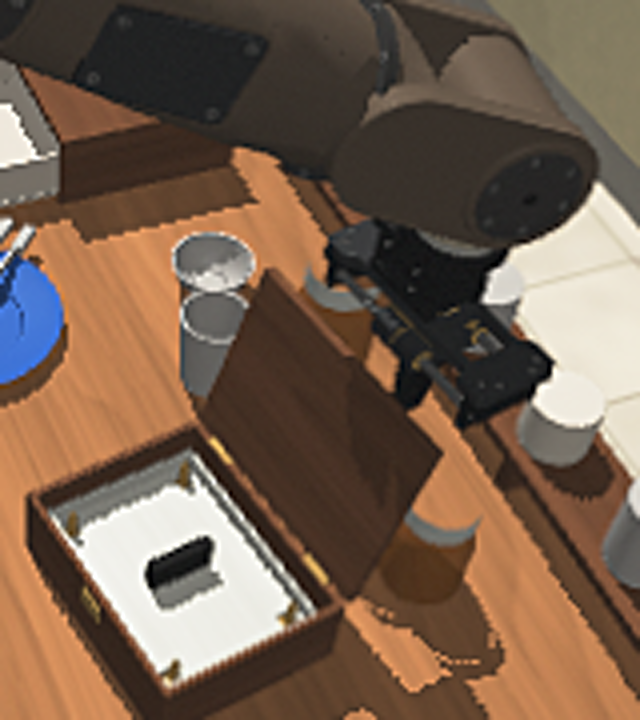

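```bash
python3 -m pendant '[-0.015,0,0,0,1, -0.015,0,0,0,1, -0.015,0,0,0,1, -0.015,0,0,0,1, -0.015,0,0,0,1, 0,0,0,0,1]'
cat > loc.py <<'E'
from fit import *
s=env.state();p=ap(np.linalg.inv(T(.155,[522,-14,0])),s["eef_pos"])[0];print("local",p.round(1),"t",round(s["t"],2))
E
python3 loc.py
```

```text
t: 27.8
eef_pos: [656.7, -37.9, 209.1]
tcp_rot: [-3.141, 0.001, 0.155]
ft_force: [-0.5, 0.8, -0.2]
opening: 0.006
local [129.4 -44.4 209.1] t 27.8
```

```bash
python3 - <<'E'
from fit import *
im=env.read_camera("side");crop(im,270,110,430,290,4,"l3s.png")
im=env.read_camera("top");crop(im,250,80,400,240,4,"l3t.png")
E
```

```text
(no output)
```

View pics/l3s.png

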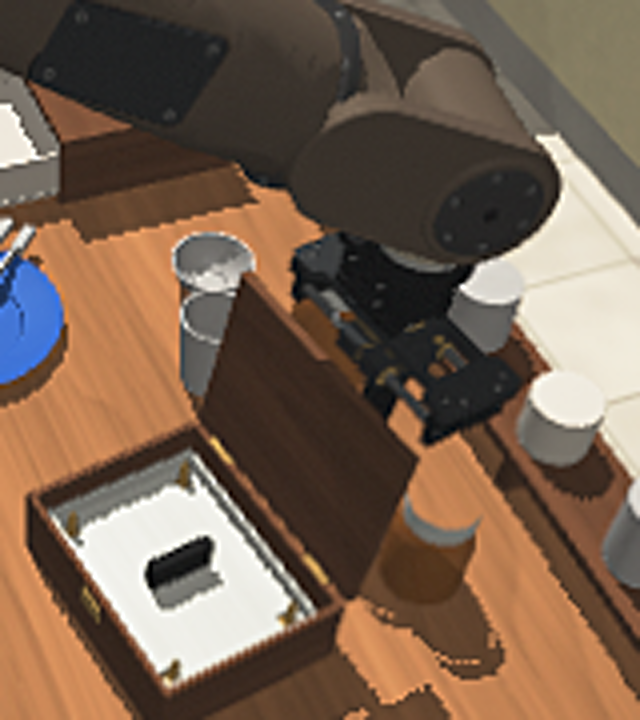

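View pics/l3t.png

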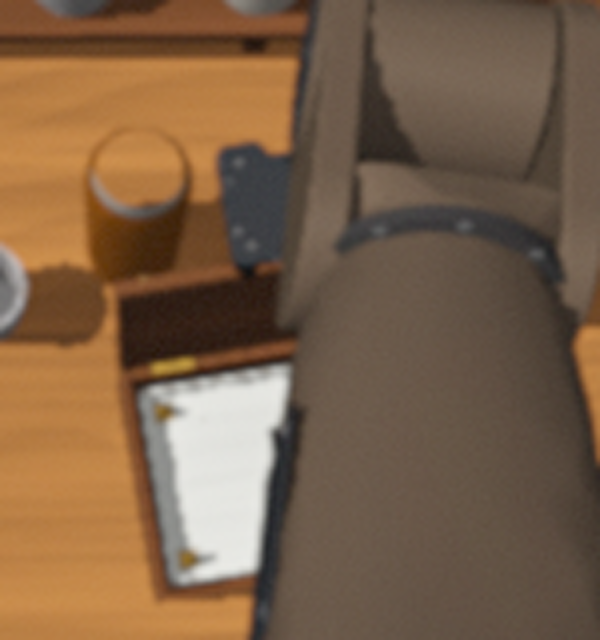

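The lid is following: its free edge has moved from (437,455) to (412,460) in the side crop. I'll carry on along the arc.

```bash
python3 -m pendant '[-0.02,0,0,0,1, -0.02,0,0,0,1, -0.02,0,0,0,1, -0.022,0,0,0,1, -0.023,0,0.001,0,1, -0.023,0,0.002,0,1, -0.023,0,0.003,0,1, 0,0,0,0,1]'
python3 loc.py
python3 -m pendant '[-0.024,0,0.006,0,1, -0.024,0,0.008,0,1, -0.024,0,0.01,0,1, -0.023,0,0.012,0,1, 0,0,0,0,1]'
python3 loc.py; python3 - <<'E'
from fit import *
im=env.read_camera("side");crop(im,270,110,430,290,4,"l4s.png")
E
```

```text
t: 28.9
eef_pos: [596.7, -47.2, 206.5]
tcp_rot: [-3.141, 0.002, 0.155]
ft_force: [0.9, 0.3, -0.4]
opening: 0.005
local [ 68.7 -44.3 206.5] t 28.9
t: 29.52
eef_pos: [559.2, -53.0, 192.0]
tcp_rot: [-3.141, 0.002, 0.155]
ft_force: [0.0, -0.3, -0.2]
opening: 0.005
local [ 30.7 -44.3 192. ] t 29.52
```

View pics/l4s.png

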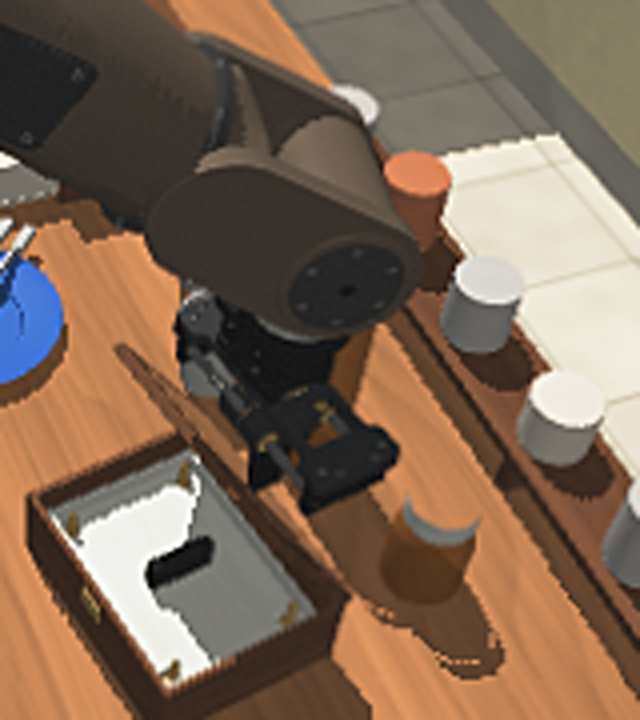

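```bash
python3 -m pendant '[-0.028,0,0.017,0,1, -0.027,0,0.019,0,1, -0.025,0,0.023,0,1, -0.022,0,0.025,0,1, 0,0,0,0,1]'
python3 loc.py
python3 -m pendant '[-0.019,0,0.027,0,1, -0.017,0,0.029,0,1, 0,0,0,0,1]'
python3 loc.py; python3 - <<'E'
from fit import *
im=env.read_camera("side");crop(im,270,130,430,310,4,"l5s.png")
E
```

```text
t: 30.2
eef_pos: [518.8, -59.4, 157.9]
tcp_rot: [-3.141, 0.002, 0.155]
ft_force: [0.6, 0.2, 0.4]
opening: 0.002
local [-10.2 -44.3 157.9] t 30.2
t: 30.58
eef_pos: [504.7, -61.5, 135.4]
tcp_rot: [-3.141, 0.002, 0.155]
ft_force: [0.5, -0.2, 0.3]
opening: 0.003
local [-24.5 -44.2 135.4] t 30.57
```

View pics/l5s.png

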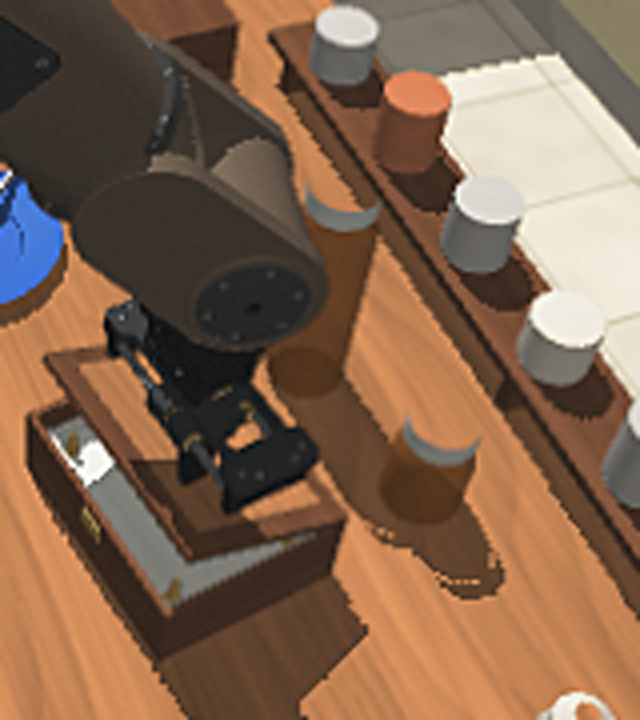

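The lid is at about 0.4 rad and following gently. Slower from here.

```bash
python3 -m pendant '[-0.009,0,0.02,0,1, -0.008,0,0.021,0,1, -0.006,0,0.021,0,1, 0,0,0,0,1]'
python3 loc.py
python3 -m pendant '[-0.004,0,0.015,0,1, -0.003,0,0.015,0,1, -0.002,0,0.015,0,1, 0,0,0,0,1]'
python3 loc.py
```

```text
t: 31.12
eef_pos: [496.1, -62.9, 110.9]
tcp_rot: [-3.141, 0.001, 0.155]
ft_force: [-0.2, 0.6, 0.4]
opening: 0.005
local [-33.2 -44.4 110.9] t 31.12
t: 31.62
eef_pos: [492.8, -63.5, 93.1]
tcp_rot: [-3.141, 0.001, 0.156]
ft_force: [-0.2, 0.4, -0.5]
opening: 0.008
local [-36.5 -44.4  93.1] t 31.62
```

```bash
python3 -m pendant '[0,0,0.008,0,1, 0,0,0.008,0,1, 0,0,0.003,0,1, 0,0,0,0,1]'
python3 -m pendant '[0,0,0.003,0,1, 0,0,0,0,1, 0,0,0,0,1]'
```

```text
t: 32.12
eef_pos: [493.1, -63.6, 85.9]
tcp_rot: [3.142, -0.0, 0.156]
ft_force: [-0.2, 0.3, 0.8]
opening: 0.004
t: 32.5
eef_pos: [493.2, -63.6, 85.2]
tcp_rot: [3.141, -0.001, 0.156]
ft_force: [-2.0, 0.6, 5.1]
opening: 0.005
```

```bash
python3 - <<'E'
from fit import *
im=env.read_camera("side");crop(im,270,130,430,310,4,"l6s.png")
E
```

```text
(no output)
```

View pics/l6s.png

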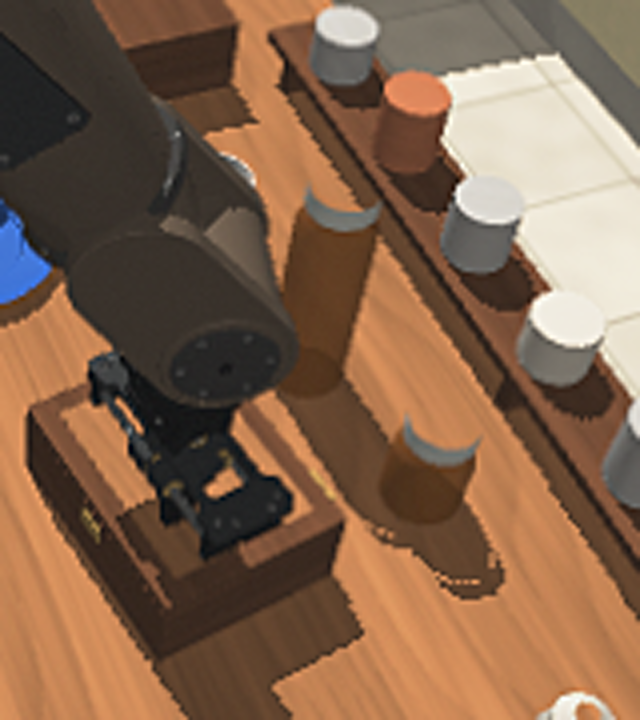

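```bash
python3 -m pendant '[0,0,0.003,0,1, 0,0,0,0,1, 0,0,0,0,1]'
```

```text
t: 32.92
eef_pos: [493.2, -63.6, 85.1]
tcp_rot: [3.141, -0.001, 0.156]
ft_force: [-5.9, 1.3, 21.0]
opening: 0.005
```

It's hard down on the rim: z stays at 85.1 mm, the shut top face, while the force rises to 21 N. Retreating for a final check.

```bash
python3 -m pendant '[0,0,-0.01,0,1, 0,0,-0.04,0,1, 0,0,-0.08,0,1, 0,0,-0.1,0,1, 0,0,-0.1,0,1, 0,0,-0.08,0,1, 0,0.1,0,0,1, 0,0.12,0,0,1, 0,0.12,0,0,1, 0,0.12,0,0,1]'
python3 -m pendant '[0,0.12,0,0,1, 0,0.12,0,0,1, 0,0.12,0,0,1, 0,0.1,0,0,1, 0,0,0,0,1]'
python3 - <<'E'
from fit import *
im=env.read_camera("side");cv2.imwrite("pics/f_s.png",im[:,:,::-1]);crop(im,240,150,400,310,4,"f_sc.png")
im=env.read_camera("top");cv2.imwrite("pics/f_t.png",im[:,:,::-1])
for th in "lid_edge tongs_c plate jar_tall jar_short tumbler katori salt_pot chutney_pot".split():
    print(th,[(np.round(d["xyz"]).tolist(),round(d["confidence"],2)) for c in("top","side") for d in env.landmark_of(th,c)[:1]])
E
```

```text
t: 34.17
eef_pos: [521.7, -246.9, 247.6]
tcp_rot: [3.141, -0.0, 0.156]
ft_force: [-0.7, 0.7, -0.5]
opening: 0.006
t: 34.8
eef_pos: [549.7, -429.5, 246.4]
tcp_rot: [-3.141, 0.001, 0.153]
ft_force: [-0.1, 0.1, -0.7]
opening: 0.006
lid_edge [([438.0, -28.0, 85.0], 0.56), ([436.0, -26.0, 82.0], 0.83)]
tongs_c [([446.0, 346.0, 20.0], 0.86)]
plate [([444.0, 345.0, 2.0], 0.97), ([443.0, 352.0, 1.0], 0.53)]
jar_tall [([696.0, 96.0, 3.0], 0.55)]
jar_short [([730.0, -65.0, -2.0], 0.77)]
tumbler [([647.0, 208.0, 1.0], 0.69)]
katori [([703.0, 319.0, 0.0], 0.87)]
salt_pot [([444.0, 347.0, 18.0], 0.69), ([521.0, -16.0, 3.0], 0.64)]
chutney_pot [([488.0, 584.0, 7.0], 0.86)]
```

View pics/f_t.png

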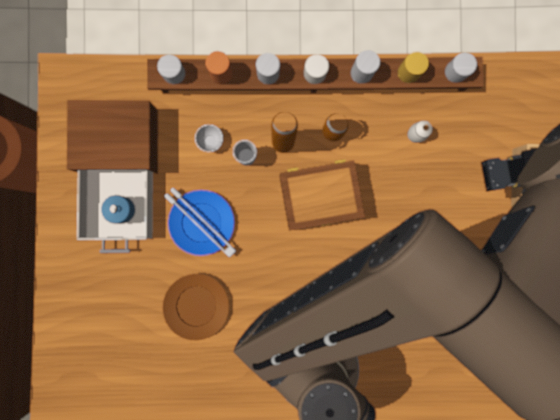

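View pics/f_sc.png

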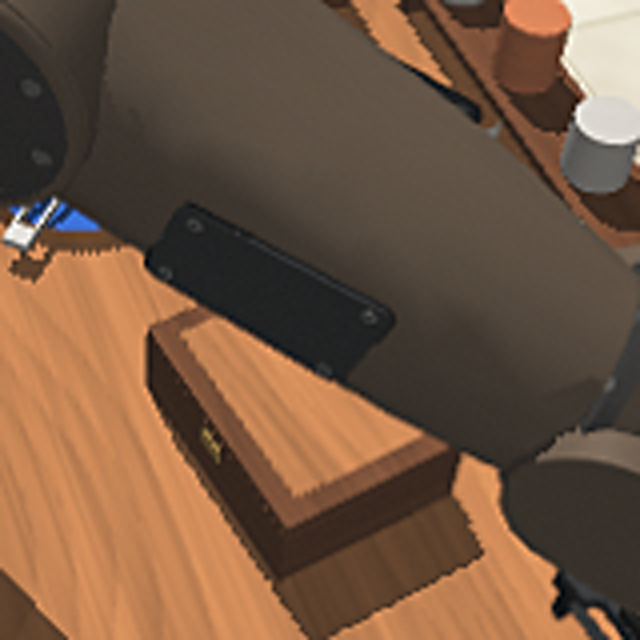

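The lid lies flush on the chest (top px (323,195)), the tongs are across the plate (202,222), and nothing else has moved. Handing in.

```bash
python3 -c "
from cell import env
print(env.job_done(), env.state()['t'])"
```

```text
the job is handed in; nothing more can be done
the job is handed in; nothing more can be done
```

The spice chest is packed and handed in after about 36 s of the 70 s allowed. The tongs lie across the middle of the blue plate, the tray is down on its four posts, and the lid is shut.

- **Tongs:** I set them down at light contact, about 5 N. The last check puts their centre at (446, 346, 20) and the plate's centre at (444, 345).
- **Tray:** It made contact at the height expected when seated. Before I closed the lid, the picture showed all four posts through their holes.
- **Lid:** I pushed it slowly from behind all the way down, then pressed it onto the rim with 21 N while it held at the shut height. The network puts its edge at z = 85 mm from the top camera, which is the shut height, and 82 mm from the side camera. The picture shows it flush.
- **Other objects:** The jars, tumbler, bowl, chutney pot and plate are where they were, within 4 mm.

**Disagreements:** In the last check the network did not find the salt pot; it pointed at the plate and the chest instead. The top picture shows the pot still standing at the same pixel, (421, 131). The two chest fits differed by about 2 mm, and the tray still went over the posts with no measurable resistance.

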